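# Pack the polishing caddy

## Robot

A 6-joint arm with a two-finger parallel gripper is mounted at the origin on a cart in front of the work surface, level with it; the furniture and walls round the work are solid. World frame = base frame: x ahead of the robot, y to its left, z up, the work surface at z = 0. Lengths are in m, angles in degrees, forces in N, time in s.
With the tool pointing down it reaches from about 0.325 to 0.9 m from the base axis. Payload 6.1 kg.
Tool frame: the origin (TCP) lies at the very end of the fingers, on their centre line; the grasp point (between the pads) lies 19 mm behind it (arm.grip_point_offset is the distance from the TCP to the grasp point, in m); z points along the fingers, y is the direction in which the jaws open and shut (so a half turn about z gives the same grasp; the last joint's range is limited). The gripper opens to 87 mm and grips with 3 to 60 N. Pads are 19 mm wide; open, the fingers measure 117 mm over their backs; the gripper's body (75 mm by 190 mm) begins 51 mm behind the grasp point.
Start: joints at [59.238, 12.628, 87.462, -0, 79.91, -7.225], TCP at [0.25, 0.573, 0.223] pointing down, gripper open.
Joint ranges: [-170.65, 170.65], [-52.31, 119.04], [5.05, 147.46], [-71.25, 251.25], [11.57, 151.72], [-153.62, 153.62]. Speed limits (degrees/s): [147.25, 147.25, 172.46, 180, 180, 180].

## Interface

Orientations are given as a 3x3 rotation matrix whose columns are the frame's x, y, z axes.
In Python, from station import arm, get_image, job, nets gives the robot as it stands.
- The arm moves only by the shell command python3 -m crank 'ROWS' [OPENING] [FORCE]. ROWS is JSON, a list that holds one entry, the list of rows, each a list of 6 numbers: the shift along the tool's x, y, z in mm, then the turn, a rotation vector about the tool's x, y, z in rad. A call has 1 to 10 rows; each row shifts and turns the pose as measured when the row begins, along the tool's axes as they then stand; what a row does not reach is not made up. A row lasts 1/8 s, in which the tool goes at most 62.5 mm and 10.7 degrees, less where a joint would pass 70% of its speed; a pose out of reach is approached as far as the arm can. A call is refused whole if a number of a shift passes 62.5 or a number of a turn 0.188, either way. A call with a gripper value outside its range is refused whole. OPENING is the opening, from -1 (shut) to 1 (fully open), so that 0 is half open, set as the call begins (- or left out, the last holds). The fingers move at their own pace and stop on an object; FORCE is the grip in N (left out, the last holds). Time passes only in rows, so rows that do not move let the fingers close. It gives the time, the measured TCP pose, the force and the opening at its end, in the units of the state.
- arm.read_state(): the state, without advancing time (a new reading comes with each control period).
- get_image(name): name is "side" or "top" or "wrist"; returns a dict with "pixels" (480x640x3 uint8, red, green, blue), "fov_y" (degrees; the focal length in pixels is half the picture's height over the tangent of half this angle, whatever the lens; pixels are square), "cx", "cy" (the principal point, pixels), "xyz" and "attitude" of the camera in the world. Camera axes: x right, y up, looking along -z (the intrinsics and any distortion apply to the point x, -y, -z); pixel columns grow to the right and rows downward; lengths in m; the calibration is good to about 2 mm. The wrist camera is an equidistant fisheye: a pixel r from the principal point sees the ray r / f radians off the axis. A picture is of the moment at which its call begins. There is no depth.
- job.sign_off(): hands the job in, once; it reports no verdict.
Trained networks look in a picture, given as the dict that the camera call returned (one of the last four; its "shot" number tells which), for a name from the list of things; names that differ only in an ending like _2 or _b are one class to them, and where a whole thing is asked for, a point or a joint stands for the part that bears it (a point fixed in the world has none). Each returns a list of dicts, best first, with "score" (0 to 1); they miss things now and then, are a little off and sometimes report something else, mostly with a low value. They report only what shows in the picture. A call takes as long as a camera call.
- nets.cut_out(target, picture): "region" (480x640 bool, what is visible of it).
- nets.pinpoint(target, picture): "position" ([x, y, z] in m, in world coordinates, good to about 4 mm: a listed point, or the origin of a listed thing).
The state is a dict: "time": time; "joint_positions": joint angles; "qvel": joint speeds; "tau": joint torques, N m; "tool_pos": TCP position; "ee_rot": TCP orientation; "contact_force": force on the tool from outside, world axes, zero at the start; "moment": the same for the moment, N m; "width": finger opening in m.
Only numpy, scipy, OpenCV 4.12 (cv2) and the standard library are available. Lean on these libraries where they do the work, as an engineer would, in place of code of your own. Each camera call takes 0.05 s, during which the arm holds its last target.

## Task

Pack the polishing caddy: stand the three small tins side by side in its round well, in a triangle, all upright on the well's floor, and lay the larger of the two cartons flat in the oblong bay next to it. The taller tin, the wider tin and the smaller carton do not belong to the set; leave them where they stand.

Things in the scene. Friction and masses are not known exactly. Their poses are not given: they have to be found in the camera images.
- caddy: Grey plastic caddy fixed to the counter, about 96 x 182 mm. At its +y end a round well (inner diameter 88 mm, walls 4 mm thick, rim 30 mm above the counter), at its -y end a shallow oblong bay (inside 60 mm along x, 78 mm along y, walls 4 mm thick, rim 12 mm above the counter). Both have a 4 mm thick floor with a dark mat. Origin: on the counter between the two; z up.
- well (a point): Centre of the round well's floor, 4 mm above the counter and 43 mm from the caddy's origin along its +y; axes as the caddy's. Three small tins fit only as a triangle: centres about 23 mm from the well's centre, 120 degrees apart, leaves about 10 mm between tins and 6 mm to the wall.
- bay (a point): Centre of the oblong bay's floor, 4 mm above the counter and 48 mm from the caddy's origin along its -y; axes as the caddy's. The large carton lies with its long side along the bay's y, either way round, with 8 mm to spare on every side.
- tin_1: Small aluminium tin: upright plain cylinder 30 mm in diameter, 32 mm high to the flat lid top, with a black round knob 14 mm in diameter and 18 mm tall on the middle of the lid (50 mm overall). Pick it up by the knob from above. About 80 g. Origin: centre of its underside; z up along its axis. One of three alike.
- tin_2: Small aluminium tin: upright plain cylinder 30 mm in diameter, 32 mm high to the flat lid top, with a black round knob 14 mm in diameter and 18 mm tall on the middle of the lid (50 mm overall). Pick it up by the knob from above. About 80 g. Origin: centre of its underside; z up along its axis. One of three alike.
- tin_3: Small aluminium tin: upright plain cylinder 30 mm in diameter, 32 mm high to the flat lid top, with a black round knob 14 mm in diameter and 18 mm tall on the middle of the lid (50 mm overall). Pick it up by the knob from above. About 80 g. Origin: centre of its underside; z up along its axis. One of three alike.
- tin_tall: Look-alike tin that stays: same 30 mm diameter and knob, but 56 mm high to the lid (74 mm overall). Origin: centre of its underside; z up.
- tin_wide: Look-alike tin that stays: same height (32 mm to the lid, 50 mm overall) and knob, but 46 mm in diameter. Origin: centre of its underside; z up.
- carton_large: The larger card carton, a closed box 44 mm (x) by 62 mm (y) by 30 mm high, white and orange, about 60 g. Origin: centre of its underside; z up. Take it across the 44 mm side, in its upper half, so that the fingers stay above the 12 mm high bay walls when it is set down.
- carton_small: Look-alike carton that stays: the smaller card carton, 36 mm (x) by 48 mm (y) by 22 mm high, white and dark green. Origin: centre of its underside; z up.

How it is judged:
By the outcome, as a careful person would: the job done as asked, in the order asked, and still so for the second after the job is handed in, with the robot touching nothing.
It also fails if it takes over 112 s, if anything falls off the work surface, if the arm or the gripper's body presses on something with over 40 N, if the wrist force passes 120 N, or if a joint passes its speed limit or range.

## Working session

There is one attempt and no reset: what is moved stays moved. The work goes in short steps, Python scripts to look and compute and a shell command to move; the robot and the scene stay as the last step left them, time stands still between calls to the robot, and variables do not carry over. Pictures are saved under pics/ and viewed, and the job is handed in when it is done.

```bash
ls; mkdir -p pics
cat > h.py <<'E'
import numpy as np, cv2
from station import arm, get_image, job, nets
def save(p,n): cv2.imwrite('pics/'+n+'.png', p['pixels'][:,:,::-1])
E
python3 - <<'E'
from h import *
s=arm.read_state(); print({k:np.round(v,3).tolist() for k,v in s.items()}, arm.grip_point_offset)
for n in ['top','side','wrist']:
    p=get_image(n); save(p,n+'0'); print(n,p['fov_y'],p['cx'],p['cy'],np.round(p['xyz'],3),np.round(p['attitude'],3).tolist(),[k for k in p if k!='pixels'])
    for t in ['caddy','well','bay','tin_1','tin_tall','tin_wide','carton_large','carton_small']:
        r=nets.pinpoint(t,p)
        for d in r[:5]: print(' ',t,round(d['score'],2),np.round(d['position'],3))
E
```

```text
pics
{'time': 0.0, 'joint_positions': [59.239, 12.673, 87.526, -0.003, 79.91, -7.225], 'qvel': [0.024, 0.014, 0.112, -0.003, -0.003, 0.109], 'tau': [-0.001, -49.462, -38.736, 0.07, 0.058, -0.0], 'tool_pos': [0.249, 0.572, 0.221], 'ee_rot': [[-0.917, 0.399, -0.001], [0.399, 0.917, -0.002], [0.0, -0.002, -1.0]], 'contact_force': [0.464, -0.479, 0.646], 'moment': [-0.005, 0.103, 0.003], 'width': 0.087} 0.0187
top 57.57040714418681 323.52209298958843 241.7242294266362 [0.305 0.005 1.14 ] [[0.054, 0.971, -0.233], [-0.999, 0.054, -0.008], [0.005, 0.233, 0.972]] ['fov_y', 'cx', 'cy', 'xyz', 'attitude', 'shot']
  caddy 0.74 [ 0.454 -0.258  0.   ]
  well 0.75 [ 0.446 -0.217  0.003]
  bay 0.86 [ 0.46  -0.306  0.003]
  tin_1 0.69 [0.421 0.121 0.   ]
  tin_1 0.58 [ 0.593 -0.372 -0.001]
  tin_1 0.55 [ 0.461  0.366 -0.002]
  tin_1 0.46 [ 0.462 -0.306  0.005]
  tin_tall 0.67 [ 0.557  0.136 -0.004]
  tin_wide 0.67 [ 0.428  0.247 -0.003]
  tin_wide 0.55 [ 0.46  -0.305  0.006]
  carton_large 0.77 [ 0.572  0.281 -0.005]
  carton_small 0.54 [ 0.663 -0.046  0.001]
  carton_small 0.53 [ 0.429  0.25  -0.00
[... 218 characters left out ...]
 [ 0.454 -0.259 -0.002]
  well 0.61 [ 0.445 -0.215  0.003]
  bay 0.64 [ 0.469 -0.305  0.003]
  tin_1 0.88 [0.421 0.117 0.003]
  tin_1 0.72 [ 0.597 -0.37  -0.002]
  tin_1 0.63 [ 0.46   0.361 -0.001]
  tin_tall 0.88 [0.56  0.138 0.001]
  tin_wide 0.86 [ 0.43   0.249 -0.003]
  carton_large 0.59 [0.57  0.28  0.002]
  carton_large 0.5 [ 0.444 -0.214  0.008]
  carton_small 0.56 [ 0.664 -0.053 -0.   ]
wrist 65.70646984690485 319.1200741570013 234.00016830663517 [0.179 0.603 0.385] [[0.4, -0.879, -0.258], [0.916, 0.384, 0.113], [0.0, -0.282, 0.96]] ['fov_y', 'cx', 'cy', 'xyz', 'attitude', 'shot']
  caddy 0.47 [ 0.453 -0.252 -0.005]
  well 0.73 [ 0.445 -0.214  0.   ]
  bay 0.45 [ 0.462 -0.305  0.006]
```

View pics/top0.png

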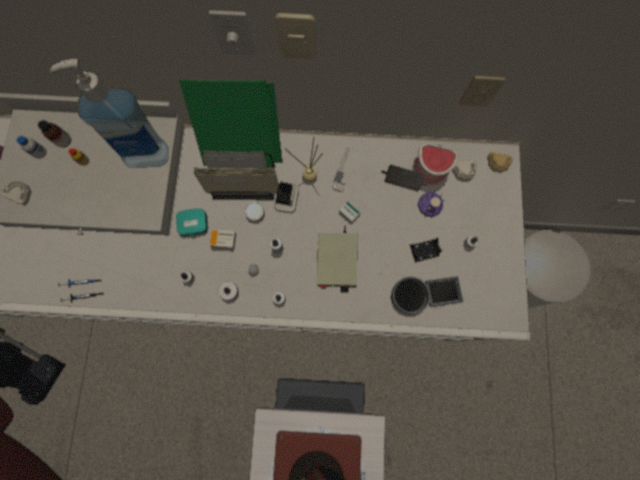

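View pics/side0.png

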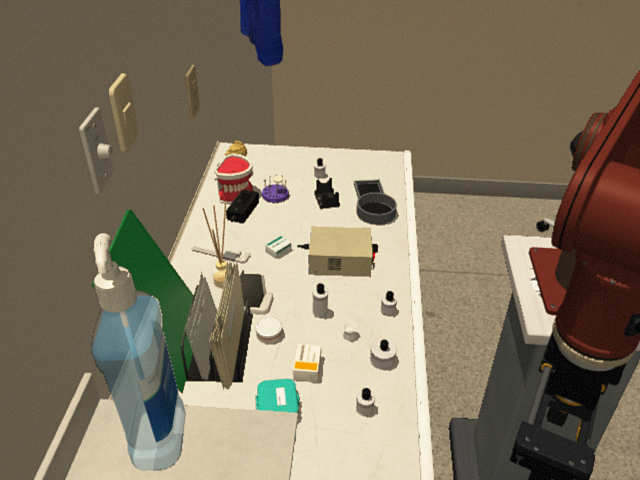

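View pics/wrist0.png

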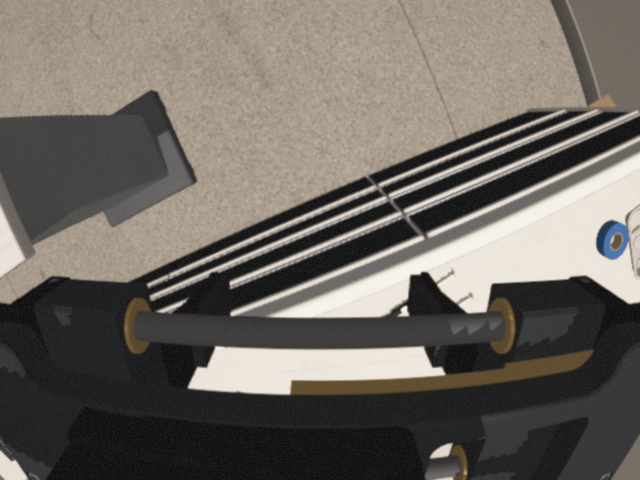

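Top view: small tins at about (188,277), (279,299) and (472,242); wide tin (228,291), tall tin (277,245); large carton (222,239); caddy well (410,295), bay (445,291). A beige box stands at (338,260), between the tins and the caddy. Next I'll refine these positions from both cameras.

```bash
cat >> h.py <<'E'
def proj(p,X):
    X=np.atleast_2d(X); c=(X-p['xyz'])@np.array(p['attitude'])
    x,y,z=c[:,0],-c[:,1],-c[:,2]; f=240/np.tan(np.radians(p['fov_y'])/2)
    if p.get('fish'):
        r=np.hypot(x,y); th=np.arctan2(r,z); k=f*th/np.maximum(r,1e-9); return np.c_[p['cx']+k*x,p['cy']+k*y]
    return np.c_[p['cx']+f*x/z,p['cy']+f*y/z]
def ring(r,z,n=40):
    a=np.linspace(0,2*np.pi,n,endpoint=False); return np.c_[r*np.cos(a),r*np.sin(a),0*a+z]
def box(lx,ly,z0,z1): return np.array([[sx*lx/2,sy*ly/2,z] for sx in(-1,1) for sy in(-1,1) for z in(z0,z1)])
def tin(r,h): return [np.r_[ring(r,0),ring(r,h)],np.r_[ring(.007,h),ring(.007,h+.018)]]
M={'tin_1':tin(.015,.032),'tin_tall':tin(.015,.056),'tin_wide':tin(.023,.032),
 'carton_large':[box(.044,.062,0,.03)],'carton_small':[box(.036,.048,0,.022)],
 'caddy':[np.r_[ring(.048,0),ring(.048,.03)]+[0,.043,0],box(.068,.086,0,.012)+[0,-.048,0]]}
def rz(a): return np.array([[np.cos(a),-np.sin(a),0],[np.sin(a),np.cos(a),0],[0,0,1]])
S=4
def sil(p,parts,x,y,a):
    m=np.zeros((480*S//1,640*S),np.uint8)
    for P in parts:
        q=proj(p,P@rz(a).T+[x,y,0]); h=cv2.convexHull(np.round((q+.5)*S).astype(np.int32)); cv2.fillConvexPoly(m,h,1)
    return m
def iou(p,reg,parts,v):
    m=sil(p,parts,*v); m=cv2.resize(m.astype(np.float32),(640,480),interpolation=cv2.INTER_AREA)
    return np.minimum(m,reg).sum()/np.maximum(m,reg).sum()
E
cat > fit.py <<'E'
from h import *
from scipy.optimize import minimize
P={n:get_image(n) for n in('top','side')}
init=[('tin_1',.421,.119),('tin_1',.595,-.371),('tin_1',.4605,.364),('tin_tall',.558,.137),('tin_wide',.429,.248),('carton_large',.571,.281),('carton_small',.664,-.05),('caddy',.454,-.259)]
cut={}
for t,x,y in init:
    for n,p in P.items():
        if (t,n) not in cut: cut[t,n]=nets.cut_out(t,p)
    R={}
    for n,p in P.items():
        c=proj(p,[[x,y,.015]])[0]; best=None
        for d in cut[t,n]:
            v=iou(p,d['region'],M[t],(x,y,.2))
            if best is None or v>best[0]: best=(v,d['region'])
        R[n]=best[1] if best and best[0]>.2 else None
    def run(names):
        res=None
        for a0 in ([0] if 'tin' in t else ([.2] if t=='caddy' else [-.8,-.4,0,.4,.8,1.2,1.57])):
            f=lambda v:-sum(iou(P[n],R[n],M[t],(v[0],v[1],v[2]*10)) for n in names)
            r=minimize(f,[x,y,a0/10],method='Nelder-Mead',options=dict(initial_simplex=[[x,y,a0/10],[x+.006,y,a0/10],[x,y+.006,a0/10],[x,y,a0/10+.03]],xatol=1e-4,fatol=1e-4,maxiter=100))
            if res is None or r.fun<res.fun: res=r
        return res
    ns=[n for n in R if R[n] is not None]
    for names in [[n] for n in ns]+([ns] if len(ns)>1 else []):
        r=run(names); print(t,names,np.round(r.x[:2],4),round(np.degrees(r.x[2]*10),1),round(-r.fun/len(names),3))
E
time python3 fit.py
python3 - <<'E'
import cv2
a=cv2.imread('pics/top0.png'); 
cv2.imwrite('pics/c1.png',cv2.resize(a[190:320,300:500],None,fx=4,fy=4,interpolation=3))
cv2.imwrite('pics/c2.png',cv2.resize(a[170:320,160:360],None,fx=4,fy=4,interpolation=3))
E
```

```text
tin_1 ['top'] [0.4208 0.1206] 18.8 0.933
tin_1 ['side'] [0.4194 0.1211] 11.8 0.864
tin_1 ['top', 'side'] [0.4204 0.1207] 7.2 0.894
tin_1 ['top'] [ 0.5957 -0.3743] 15.9 0.867
tin_1 ['side'] [ 0.5973 -0.3736] 17.7 0.915
tin_1 ['top', 'side'] [ 0.5965 -0.3748] 22.3 0.883
tin_1 ['top'] [0.4619 0.3633] 23.0 0.844
tin_1 ['side'] [0.4613 0.3628] 9.4 0.894
tin_1 ['top', 'side'] [0.4617 0.3628] 12.3 0.866
tin_tall ['top'] [0.5562 0.1364] 6.3 0.874
tin_tall ['side'] [0.5558 0.1376] 4.9 0.901
tin_tall ['top', 'side'] [0.5559 0.1369] -1.1 0.887
tin_wide ['top'] [0.432  0.2516] 7.4 0.95
tin_wide ['side'] [0.4312 0.2511] -5.5 0.896
tin_wide ['top', 'side'] [0.4319 0.2517] 6.7 0.92
carton_large ['side'] [0.5668 0.2824] -2.6 0.933
carton_small ['top'] [ 0.6646 -0.0504] -40.3 0.931
carton_small ['side'] [ 0.6629 -0.0483] -37.1 0.936
carton_small ['top', 'side'] [ 0.6635 -0.0499] -38.2 0.92
caddy ['top'] [ 0.4549 -0.2568] 10.8 0.974
caddy ['side'] [ 0.4548 -0.2575] 10.8 0.942
caddy ['top', 'side'] [ 0.455  -0.2573] 11.1 0.956
real	1m25.681s
user	0m50.310s
sys	0m13.380s
```

View pics/c1.png

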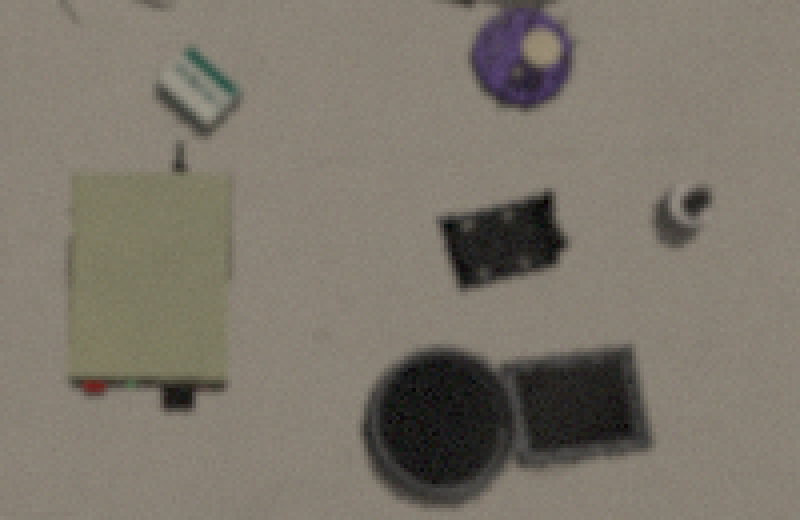

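View pics/c2.png

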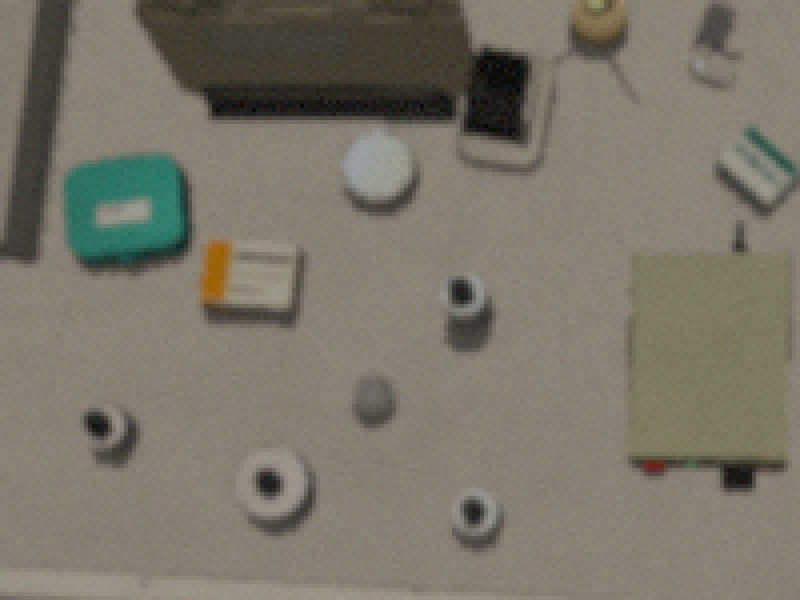

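Masks and model fits agree to within 2 mm or so. Now I'll check clearances: rack front edge near the carton, beige box height, and the black holder near tin 3.

```bash
cat >> h.py <<'E'
def back(p,u,v,z=0):
    f=240/np.tan(np.radians(p['fov_y'])/2); d=np.array(p['attitude'])@np.array([(u-p['cx'])/f,-(v-p['cy'])/f,-1.]); o=np.array(p['xyz']); return o+d*(z-o[2])/d[2]
def tri(pa,ua,pb,ub):
    A=[];b=[]
    for p,u in((pa,ua),(pb,ub)):
        o=np.array(p['xyz']); d=back(p,*u)-o; d/=np.linalg.norm(d); Q=np.eye(3)-np.outer(d,d); A.append(Q); b.append(Q@o)
    return np.linalg.solve(sum(A),sum(b))
E
python3 - <<'E'
from h import *
t=get_image('top'); s=get_image('side')
for u in [(213,199),(273,199),(213,193)]: print('rack front',back(t,*u).round(3), back(t,*u,.05).round(3))
print('boxtop z=.06/.09',[back(t,357,233,z).round(3) for z in(.06,.09)])
# zoom side
a=s['pixels'][:,:,::-1]
cv2.imwrite('pics/s1.png',cv2.resize(a[200:420,170:420],None,fx=3.2,fy=2.7,interpolation=3))
cv2.imwrite('pics/s2.png',cv2.resize(a[140:290,200:420],None,fx=3.6,fy=3.6,interpolation=3))
# carton top large
r=nets.cut_out('carton_large',t); print([(d['score'],d['region'].sum(),np.argwhere(d['region']).mean(0)) for d in r])
E
```

```text
rack front [0.682 0.324 0.   ] [0.665 0.31  0.05 ]
rack front [0.691 0.16  0.   ] [0.674 0.153 0.05 ]
rack front [0.699 0.326 0.   ] [0.682 0.312 0.05 ]
boxtop z=.06/.09 [array([ 0.592, -0.07 ,  0.06 ]), array([ 0.584, -0.068,  0.09 ])]
[(0.77, np.int64(485), array([238.73608247, 222.6371134 ]))]
```

View pics/s1.png

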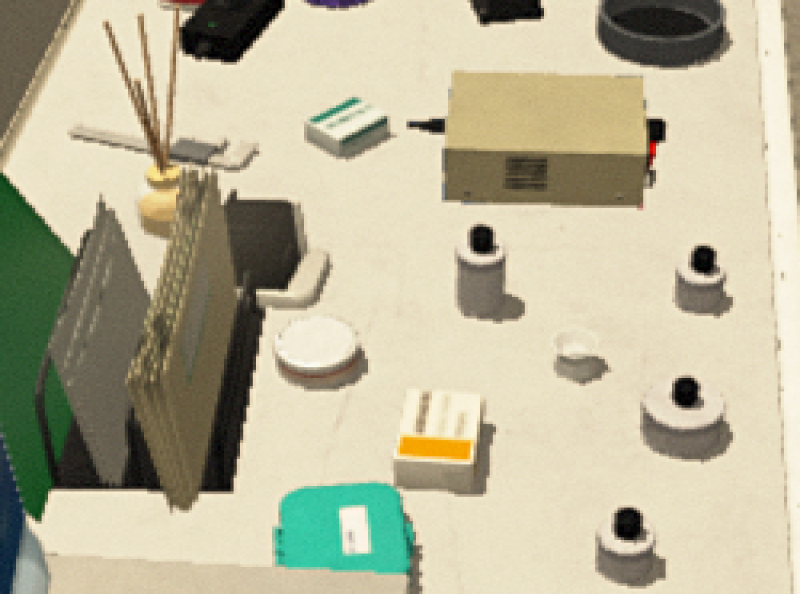

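View pics/s2.png

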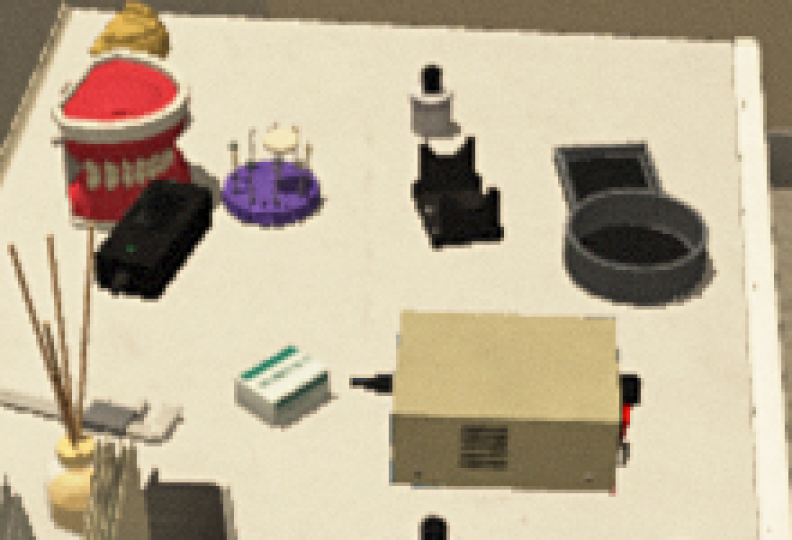

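```bash
cat > go.py <<'E'
import sys
from h import *
def delta(x,y,z,phi=None):
    s=arm.read_state(); R=np.array(s['ee_rot']); p=np.array(s['tool_pos'])
    ph=np.degrees(np.arctan2(R[1,1],R[0,1]))
    print('t',round(s['time'],2),'pos',p.round(4),'phi',ph.round(1),'w',round(s['width'],4),'F',np.round(s['contact_force'],1),'tilt',R[:2,2].round(4))
    print(' tool shift mm',(R.T@(np.array([x,y,z])-p)*1000).round(1), 'turn about tool z', None if phi is None else round(-np.radians((phi-ph+90)%180-90),3))
if len(sys.argv)>3: delta(*map(float,sys.argv[1:]))
E
python3 go.py .4617 .363 .12 60
python3 -m crank '[[[-55,-21,0,0,0,0],[-55,-21,0,0,0,0],[-55,-21,0,0,0,0],[-55,-21,0,0,0,0],[-50,-20,10,0,0,0]]]' -0.15 20
python3 go.py .4617 .363 .12 60
```

```text
t 2.2 pos [0.2496 0.573  0.2225] phi 66.5 w 0.0874 F [-0.5  0.1  0.5] tilt [-0.  0.]
 tool shift mm [-278.3 -107.8  102.5] turn about tool z 0.113
time: 2.82
tool_pos: [0.4594, 0.3685, 0.2138]
ee_rot: [[-0.92, 0.391, 0.003], [0.391, 0.92, 0.003], [-0.002, 0.004, -1.0]]
contact_force: [1.1, 1.7, -0.4]
width: 0.0452
t 2.83 pos [0.4594 0.3685 0.2138] phi 67.0 w 0.0452 F [ 1.1  1.7 -0.4] tilt [0.0031 0.0034]
 tool shift mm [-4.2 -4.6 93.8] turn about tool z 0.122
```

```bash
python3 -m crank '[[[-4,-4,40,0,0,0.06],[0,0,40,0,0,0.06],[0,0,0,0,0,0]]]'
python3 go.py .4617 .363 .034 60
cat > wl.py <<'E'
import sys
from h import *
p=get_image('wrist'); p['fish']=True; save(p,sys.argv[1])
for d in nets.pinpoint(sys.argv[2],p)[:4]: print(sys.argv[2],round(d['score'],2),np.round(d['position'],4))
E
python3 wl.py w1 tin_1
```

```text
time: 3.2
tool_pos: [0.4658, 0.3593, 0.1325]
ee_rot: [[-0.862, 0.508, 0.005], [0.508, 0.862, 0.003], [-0.003, 0.005, -1.0]]
contact_force: [-0.1, -0.5, 0.2]
width: 0.0372
t 3.2 pos [0.4658 0.3593 0.1325] phi 59.5 w 0.0372 F [-0.1 -0.5  0.2] tilt [0.0049 0.0033]
 tool shift mm [ 5.7  0.6 98.5] turn about tool z -0.009
tin_1 0.62 [0.4589 0.3654 0.0027]
tin_1 0.62 [0.4197 0.1233 0.0025]
tin_1 0.39 [ 0.6016 -0.3736 -0.0047]
```

View pics/w1.png

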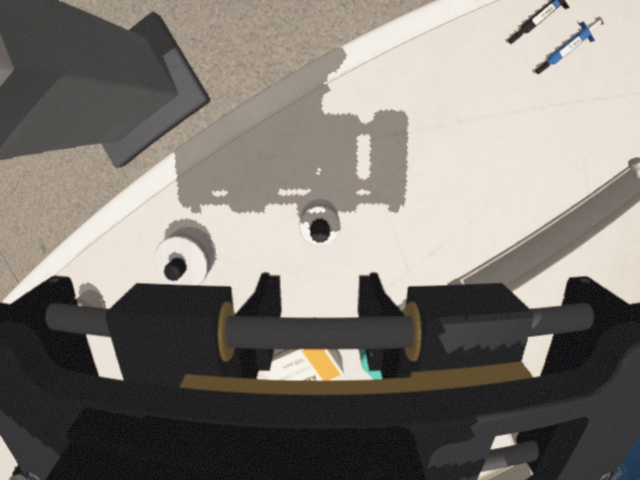

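The tin shows at (319,225), centred between the fingertips at columns 270 and 368. I'll check its position from the knob pixels.

```bash
cat >> h.py <<'E'
from scipy.optimize import minimize as _m
def knob(p,x,y,h=.032,base=0):
    """refine tin xy from dark knob blob near predicted place"""
    c=proj(p,[[x,y,base+h+.009]])[0]; g=p['pixels'].astype(float).max(2); 
    pts=ring(.007,0); P0=np.r_[ring(.007,h+base),ring(.007,h+.018+base)]
    yy,xx=np.mgrid[:480,:640]; near=np.hypot(xx-c[0],yy-c[1])<20
    lab=(near&(g<70)).astype(np.uint8); n,l,st,ce=cv2.connectedComponentsWithStats(lab)
    k=1+np.argmin(np.hypot(*(ce[1:]-c).T)); reg=l==k
    f=lambda v:-iou(p,reg,[P0],(v[0],v[1],0))
    r=_m(f,[x,y],method='Nelder-Mead',options=dict(initial_simplex=[[x-.004,y-.004],[x+.006,y],[x,y+.006]],xatol=1e-4,fatol=1e-4)); return r.x,-r.fun,reg.sum()
E
python3 - <<'E'
from h import *
p=get_image('wrist'); p['fish']=True
print(knob(p,.461,.3635)); print(knob(p,.432,.2515)); 
t=get_image('top');
for v in [(.461,.3635),(.42,.1205),(.5965,-.3745)]: print('top',knob(t,*v))
s=get_image('side');
for v in [(.461,.3635),(.42,.1205),(.5965,-.3745)]: print('side',knob(s,*v))
E
python3 go.py .461 .3635 .036 60
```

```text
(array([0.4604027 , 0.36259636]), np.float64(0.6492030620574951), np.int64(275))
(array([0.4302958 , 0.25029574]), np.float64(0.7459773421287537), np.int64(313))
top (array([0.45775296, 0.3689751 ]), np.float64(0.04204317182302475), np.int64(996))
top (array([0.41806079, 0.12114056]), np.float64(0.3977055549621582), np.int64(13))
top (array([ 0.5951349 , -0.37244442]), np.float64(0.4691357910633087), np.int64(19))
side (array([0.46128761, 0.36228795]), np.float64(0.68144690990448), np.int64(73))
side (array([0.43152015, 0.12899873]), np.float64(0.0690290629863739), np.int64(1187))
side (array([ 0.596   , -0.377625]), np.float64(0.5591397881507874), np.int64(26))
t 3.45 pos [0.4689 0.3621 0.1383] phi 59.6 w 0.0371 F [0.3 0.  0.3] tilt [0.0141 0.0087]
 tool shift mm [  8.3  -4.3 102.2] turn about tool z -0.007
```

```bash
cat > go.py <<'E'
import sys
from h import *
from scipy.spatial.transform import Rotation as Ro
def delta(x,y,z,phi=None):
    s=arm.read_state(); R=np.array(s['ee_rot']); p=np.array(s['tool_pos'])
    ph=np.degrees(np.arctan2(R[1,1],R[0,1]))
    print('t',round(s['time'],2),'pos',p.round(4),'phi',ph.round(1),'w',round(s['width'],4),'F',np.round(s['contact_force'],1),'tilt',R[:2,2].round(4),'j6',round(s['joint_positions'][5]))
    if phi is None: phi=ph
    b=np.radians(ph+((phi-ph+90)%180-90)); Y=np.array([np.cos(b),np.sin(b),0]); Z=np.array([0,0,-1.]); T=np.c_[np.cross(Y,Z),Y,Z]
    print(' tool shift mm',(R.T@(np.array([x,y,z])-p)*1000).round(1), 'turn', Ro.from_matrix(R.T@T).as_rotvec().round(3))
if len(sys.argv)>3: delta(*map(float,sys.argv[1:]))
E
python3 go.py .4607 .363 .036 60
```

```text
t 3.45 pos [0.4689 0.3621 0.1383] phi 59.6 w 0.0371 F [0.3 0.  0.3] tilt [0.0141 0.0087] j6 -30
 tool shift mm [  8.3  -4.9 102.2] turn [ 0.015  0.008 -0.007]
```

```bash
python3 -m crank '[[[8,-5,30,0.015,0.008,-0.007],[0,0,30,0,0,0],[0,0,0,0,0,0],[0,0,0,0,0,0]]]'
python3 go.py .4607 .363 .036 60
```

```text
time: 3.95
tool_pos: [0.4638, 0.3663, 0.0856]
ee_rot: [[-0.868, 0.496, 0.011], [0.496, 0.868, 0.006], [-0.006, 0.011, -1.0]]
contact_force: [1.1, -0.3, 0.9]
width: 0.0366
t 3.95 pos [0.4638 0.3663 0.0856] phi 60.2 w 0.0366 F [ 1.1 -0.3  0.9] tilt [0.0106 0.0064] j6 -30
 tool shift mm [ 1.4 -5.  49.5] turn [0.011 0.006 0.004]
```

```bash
python3 -m crank '[[[1,-5,20,0.011,0.006,0],[0,0,15,0,0,0],[0,0,8,0,0,0],[0,0,0,0,0,0]]]'
python3 go.py .4607 .363 .036 60; python3 -m crank '[[[0,0,0,0,0,0]]]'
```

```text
time: 4.45
tool_pos: [0.4618, 0.3631, 0.0419]
ee_rot: [[-0.868, 0.496, 0.002], [0.496, 0.868, 0.001], [-0.001, 0.002, -1.0]]
contact_force: [0.4, -0.5, -0.1]
width: 0.0369
t 4.45 pos [0.4618 0.3631 0.0419] phi 60.2 w 0.0369 F [ 0.4 -0.5 -0.1] tilt [0.002 0.001] j6 -30
 tool shift mm [ 0.9 -0.6  5.9] turn [0.002 0.001 0.004]
time: 4.58
tool_pos: [0.4619, 0.3632, 0.042]
ee_rot: [[-0.868, 0.496, 0.002], [0.496, 0.868, 0.001], [-0.001, 0.002, -1.0]]
contact_force: [-0.4, 0.3, 0.2]
width: 0.0371
```

```bash
python3 -m crank '[[[1,0,4,0.002,0.001,0],[0,0,3,0,0,0],[0,0,0,0,0,0]]]'
python3 -m crank '[[[0,0,0,0,0,0],[0,0,0,0,0,0],[0,0,0,0,0,0],[0,0,0,0,0,0],[0,0,0,0,0,0]]]' -1 25
```

```text
time: 4.95
tool_pos: [0.4615, 0.3641, 0.0353]
ee_rot: [[-0.868, 0.496, 0.001], [0.496, 0.868, 0.0], [-0.001, 0.001, -1.0]]
contact_force: [-0.1, 0.1, -0.5]
width: 0.037
time: 5.58
tool_pos: [0.4616, 0.3641, 0.0355]
ee_rot: [[-0.868, 0.496, 0.002], [0.496, 0.868, 0.001], [-0.001, 0.001, -1.0]]
contact_force: [0.1, 1.0, 0.6]
width: 0.0134
```

```bash
python3 -m crank '[[[0,0,-20,0,0,0],[0,0,-50,0,0,0],[0,0,-55,0,0,0],[0,0,-40,0,0,0],[0,0,-10,0,0,0],[0,0,0,0,0,0]]]'
python3 go.py .4667 -.2266 .2 60
```

```text
time: 6.32
tool_pos: [0.4609, 0.3638, 0.2202]
ee_rot: [[-0.868, 0.496, 0.003], [0.496, 0.868, 0.001], [-0.002, 0.003, -1.0]]
contact_force: [-0.4, -0.5, -0.8]
width: 0.0129
t 6.33 pos [0.4609 0.3638 0.2202] phi 60.2 w 0.0129 F [-0.4 -0.5 -0.8] tilt [0.0029 0.0015] j6 -30
 tool shift mm [-298.  -509.7   19.3] turn [0.003 0.002 0.004]
```

```bash
python3 -m crank '[[[-15,-25,0,0,0,0],[-28,-48,0,0,0,0],[-30,-52,0,0,0,0],[-30,-52,0,0,0,0],[-30,-52,0,0,0,0],[-30,-52,0,0,0,0],[-30,-52,0,0,0,0],[-28,-48,0,0,0,0],[-25,-42,0,0,0,0],[-15,-25,0,0,0,0]]]'
python3 go.py .4667 -.2266 .12 60
```

```text
time: 7.58
tool_pos: [0.4539, -0.1677, 0.1973]
ee_rot: [[-0.87, 0.492, -0.029], [0.492, 0.871, 0.003], [0.026, -0.011, -1.0]]
contact_force: [0.4, 1.0, -0.8]
width: 0.013
t 7.58 pos [ 0.4539 -0.1677  0.1973] phi 60.6 w 0.013 F [ 0.4  1.  -0.8] tilt [-0.0285  0.0032] j6 -90
 tool shift mm [-42.1 -44.1  76.7] turn [-0.011 -0.026  0.01 ]
```

```bash
python3 -m crank '[[[-22,-22,0,-0.006,-0.013,0.01],[-14,-16,10,-0.005,-0.013,0],[-6,-6,10,0,0,0],[0,0,5,0,0,0],[0,0,0,0,0,0],[0,0,0,0,0,0]]]'
python3 go.py .4667 -.2266 .12 60; python3 wl.py w2 well
```

```text
time: 8.32
tool_pos: [0.464, -0.2258, 0.1616]
ee_rot: [[-0.865, 0.502, -0.012], [0.502, 0.865, 0.009], [0.015, 0.002, -1.0]]
contact_force: [-0.6, -0.8, -1.3]
width: 0.0132
t 8.32 pos [ 0.464  -0.2258  0.1616] phi 59.9 w 0.0132 F [-0.6 -0.8 -1.3] tilt [-0.0118  0.0089] j6 -95
 tool shift mm [-3.4  0.6 41.6] turn [ 0.002 -0.015 -0.002]
well 0.76 [ 0.4432 -0.212   0.0017]
well 0.47 [ 0.4603 -0.3036  0.0049]
```

View pics/w2.png

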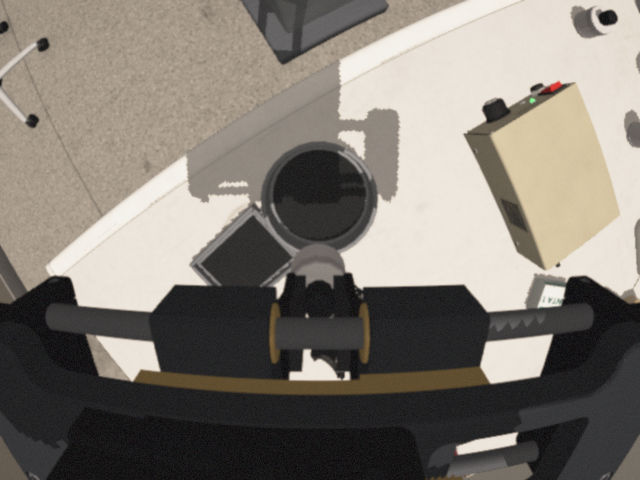

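The held tin shows at (318,265) and the well at (318,195). I'll project my model rim into this picture to check the caddy estimate.

```bash
cat > ov.py <<'E'
import sys
from h import *
p=get_image('wrist'); p['fish']=True
a=np.ascontiguousarray(cv2.resize(p['pixels'][:,:,::-1],None,fx=3,fy=3,interpolation=3))
def poly(X,col):
    q=((proj(p,X)+.5)*3*8).astype(np.int32); cv2.polylines(a,[q],True,col,1,cv2.LINE_AA,3)
R=rz(np.radians(11)); O=np.array([.455,-.2573,0])
for r,z in((.048,.03),(.044,.03),(.044,.004)): poly((ring(r,z)+[0,.043,0])@R.T+O,(0,255,255))
b=np.array([[-.034,-.043,.012],[.034,-.043,.012],[.034,.043,.012],[-.034,.043,.012]])+[0,-.048,0]; poly(b@R.T+O,(0,255,0))
b=b*[60/68,1,1]; b[:,1]=-.048+np.array([-1,-1,1,1])*.039; poly(b@R.T+O,(0,255,0))
s=arm.read_state(); T=np.array(s['tool_pos']); Re=np.array(s['ee_rot'])
if len(sys.argv)>2:
  for z in (.0035,.0355): poly((ring(.015,0)+[0,0,z])@Re.T+T,(255,0,255))
x0,y0=180,120
cv2.imwrite('pics/'+sys.argv[1]+'.png',a[y0*3:y0*3+590,x0*3:x0*3+780])
E
python3 ov.py w3 h
```

```text
(no output)
```

View pics/w3.png

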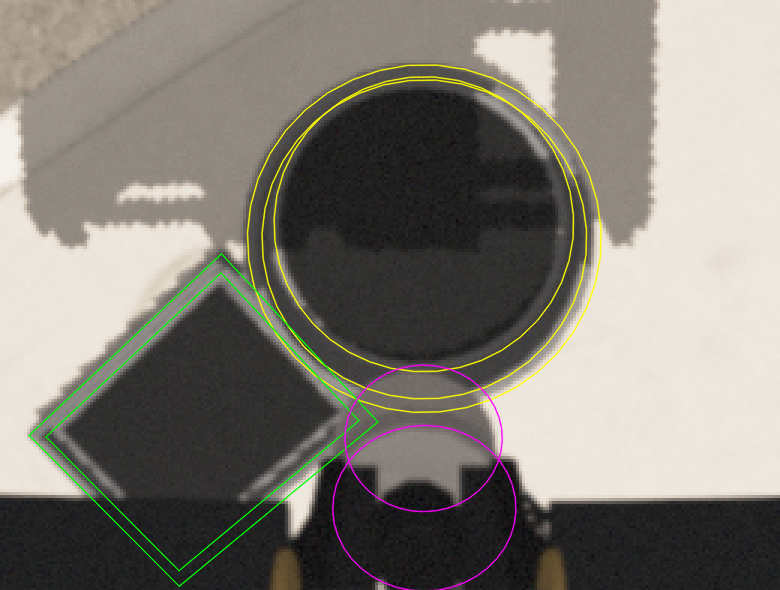

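```bash
python3 go.py .4667 -.2266 .12 60
python3 -m crank '[[[-3,0,20,0.002,-0.012,0],[0,0,30,0,0,0],[0,0,25,0,0,0],[0,0,12,0,0,0],[0,0,0,0,0,0],[0,0,0,0,0,0]]]'
python3 go.py .4667 -.2266 .0395 60
```

```text
t 8.47 pos [ 0.4642 -0.2262  0.1621] phi 59.9 w 0.0132 F [ 0.7 -0.3 -1.2] tilt [-0.011   0.0083] j6 -95
 tool shift mm [-2.9  0.8 42.1] turn [ 0.002 -0.014 -0.002]
time: 9.22
tool_pos: [0.4702, -0.2287, 0.0777]
ee_rot: [[-0.866, 0.5, 0.006], [0.5, 0.866, -0.005], [-0.008, -0.001, -1.0]]
contact_force: [-0.2, 0.3, -1.3]
width: 0.0131
t 9.22 pos [ 0.4702 -0.2287  0.0777] phi 60.0 w 0.0131 F [-0.2  0.3 -1.3] tilt [ 0.0063 -0.0049] j6 -95
 tool shift mm [ 4.4  0.1 38.2] turn [-0.001  0.008 -0.   ]
```

```bash
python3 -m crank '[[[4,0,4,0,0.008,0],[0,0,8,0,0,0],[0,0,8,0,0,0],[0,0,6,0,0,0],[0,0,3,0,0,0],[0,0,0,0,0,0],[0,0,0,0,0,0]]]'
python3 go.py .4667 -.2266 .0395 60
```

```text
time: 10.1
tool_pos: [0.4676, -0.2274, 0.0484]
ee_rot: [[-0.866, 0.5, 0.001], [0.5, 0.866, -0.002], [-0.002, -0.001, -1.0]]
contact_force: [0.2, -0.9, -0.6]
width: 0.0132
t 10.1 pos [ 0.4676 -0.2274  0.0484] phi 60.0 w 0.0132 F [ 0.2 -0.9 -0.6] tilt [ 0.0012 -0.0023] j6 -95
 tool shift mm [1.2 0.2 8.9] turn [-0.001  0.002 -0.001]
```

```bash
python3 -m crank '[[[1,0,5,0,0.002,0],[0,0,3,0,0,0],[0,0,1,0,0,0],[0,0,0,0,0,0],[0,0,0,0,0,0]]]'
python3 go.py .4667 -.2266 .0395 60
```

```text
time: 10.72
tool_pos: [0.4672, -0.2273, 0.0396]
ee_rot: [[-0.866, 0.5, 0.0], [0.5, 0.866, -0.002], [-0.001, -0.002, -1.0]]
contact_force: [-0.7, -0.5, -1.2]
width: 0.0134
t 10.72 pos [ 0.4672 -0.2273  0.0396] phi 60.0 w 0.0134 F [-0.7 -0.5 -1.2] tilt [ 0.0004 -0.0021] j6 -95
 tool shift mm [0.8 0.3 0.1] turn [-0.002  0.001 -0.   ]
```

```bash
python3 -m crank '[[[0,0,1,0,0,0],[0,0,0,0,0,0]]]'
python3 -m crank '[[[0,0,0,0,0,0],[0,0,0,0,0,0],[0,0,0,0,0,0]]]' -0.3
python3 -m crank '[[[0,0,-8,0,0,0],[0,0,-25,0,0,0],[0,0,-50,0,0,0],[0,0,-50,0,0,0],[0,0,-20,0,0,0]]]' -0.15
python3 wl.py w4 tin_1
```

```text
time: 10.98
tool_pos: [0.4678, -0.2278, 0.0396]
ee_rot: [[-0.866, 0.5, 0.001], [0.5, 0.866, -0.003], [-0.003, -0.002, -1.0]]
contact_force: [0.2, -0.5, -0.4]
width: 0.0128
time: 11.35
tool_pos: [0.4678, -0.2278, 0.0394]
ee_rot: [[-0.866, 0.5, 0.002], [0.5, 0.866, -0.003], [-0.003, -0.002, -1.0]]
contact_force: [-1.8, -0.6, -0.2]
width: 0.029
time: 11.98
tool_pos: [0.4662, -0.2264, 0.1966]
ee_rot: [[-0.866, 0.5, -0.002], [0.5, 0.866, -0.001], [0.001, -0.001, -1.0]]
contact_force: [-0.0, -0.3, 0.8]
width: 0.037
tin_1 0.91 [0.4181 0.1251 0.0052]
tin_1 0.61 [ 0.465  -0.2285  0.0057]
tin_1 0.55 [ 0.6009 -0.3746 -0.0044]
tin_1 0.55 [ 0.4343  0.2498 -0.0023]
```

View pics/w4.png

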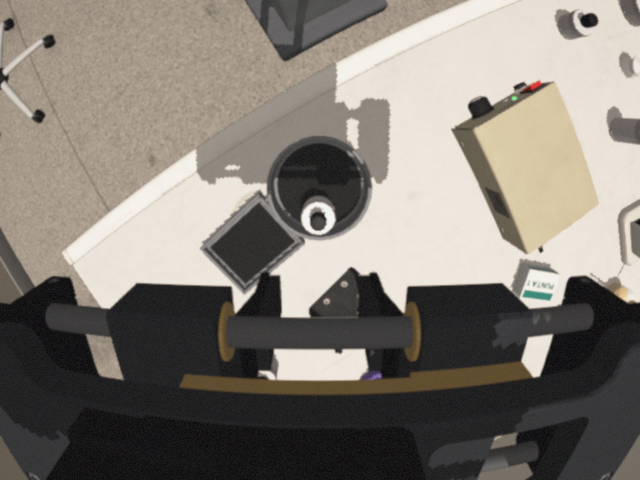

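The first tin stands upright in the well at (318,218). Next is the tin at (.420,.121).

```bash
python3 go.py .42 .1208 .197 15
python3 -m crank '[[[20,26,0,0,0,0],[36,47,0,0,0,0],[36,47,0,0,0,0],[36,47,0,0,0,0],[36,47,0,0,0,0],[28,36,0,0,0,0],[15,20,0,0,0,0],[0,0,0,0,0,0]]]'
python3 go.py .42 .1208 .12 15
```

```text
t 12.07 pos [ 0.4667 -0.2267  0.1963] phi 60.0 w 0.0372 F [ 0.9 -0.   0.8] tilt [-0.0008 -0.0013] j6 -95
 tool shift mm [214.3 277.5  -1.1] turn [-0.001  0.001  0.785]
time: 13.08
tool_pos: [0.4161, 0.1205, 0.1867]
ee_rot: [[-0.864, 0.503, -0.012], [0.503, 0.865, 0.0], [0.01, -0.005, -1.0]]
contact_force: [-0.8, 0.3, -0.0]
width: 0.037
t 13.07 pos [0.4161 0.1205 0.1867] phi 59.8 w 0.037 F [-0.8  0.3 -0. ] tilt [-0.0116  0.0005] j6 -54
 tool shift mm [-3.9  2.6 66.7] turn [-0.009 -0.008  0.782]
```

```bash
python3 -m crank '[[[-3,2,10,-0.009,-0.008,0.13],[0,0,10,0,0,0.13],[0,0,15,0,0,0.13],[0,0,15,0,0,0.13],[0,0,10,0,0,0.13],[0,0,5,0,0,0.1],[0,0,0,0,0,0],[0,0,0,0,0,0]]]'
python3 go.py .42 .1208 .08 15
python3 - <<'E'
from h import *
p=get_image('wrist'); p['fish']=True; save(p,'w5')
print(knob(p,.42,.1208))
for d in nets.pinpoint('tin_1',p)[:3]: print(d['score'],d['position'])
E
```

```text
time: 14.08
tool_pos: [0.4167, 0.1128, 0.1132]
ee_rot: [[-0.264, 0.964, -0.009], [0.964, 0.264, -0.001], [0.001, -0.009, -1.0]]
contact_force: [0.1, -0.1, 0.2]
width: 0.0369
t 14.07 pos [0.4167 0.1128 0.1132] phi 15.3 w 0.0369 F [ 0.1 -0.1  0.2] tilt [-0.0094 -0.0011] j6 -11
 tool shift mm [ 6.8  5.6 33.2] turn [-0.009 -0.001  0.006]
(array([0.41970073, 0.12008509]), np.float64(0.8496414422988892), np.int64(437))
0.72 [0.4203, 0.1255, 0.0026]
```

View pics/w5.png

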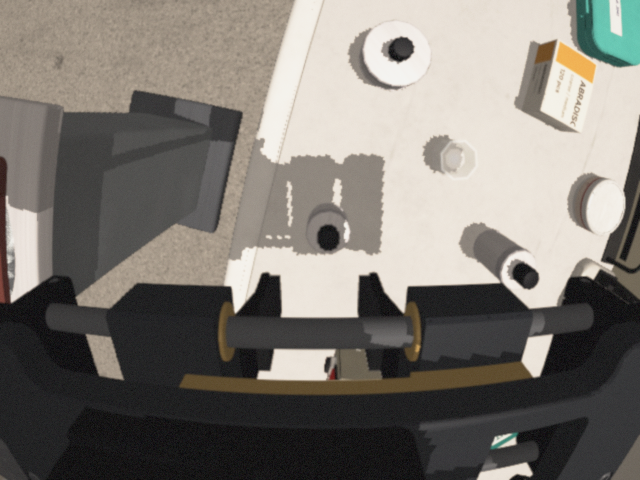

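The target tin shows at (326,230), with the tall tin at (520,270) clear of it. Descending.

```bash
python3 -m crank '[[[6,5,12,-0.009,0,0.006],[0,0,15,0,0,0],[0,0,10,0,0,0],[0,0,3,0,0,0],[0,0,0,0,0,0],[0,0,0,0,0,0]]]'
python3 go.py .42 .1206 .0355 15
```

```text
time: 14.92
tool_pos: [0.42, 0.1209, 0.0704]
ee_rot: [[-0.26, 0.966, -0.0], [0.966, 0.26, 0.001], [0.001, 0.0, -1.0]]
contact_force: [-0.4, 0.5, -0.0]
width: 0.0364
t 14.93 pos [0.42   0.1209 0.0704] phi 15.1 w 0.0364 F [-0.4  0.5 -0. ] tilt [-0.      0.0015] j6 -9
 tool shift mm [-0.3 -0.1 34.9] turn [ 0.    -0.001  0.001]
```

```bash
python3 -m crank '[[[0,0,10,0,0,0],[0,0,12,0,0,0],[0,0,8,0,0,0],[0,0,3,0,0,0],[0,0,0,0,0,0],[0,0,0,0,0,0]]]'
python3 go.py .42 .1206 .0355 15
```

```text
time: 15.68
tool_pos: [0.4203, 0.1209, 0.0353]
ee_rot: [[-0.26, 0.966, 0.001], [0.966, 0.26, 0.002], [0.001, 0.001, -1.0]]
contact_force: [0.7, -0.1, -0.7]
width: 0.0371
t 15.68 pos [0.4203 0.1209 0.0353] phi 15.1 w 0.0371 F [ 0.7 -0.1 -0.7] tilt [0.0005 0.0015] j6 -9
 tool shift mm [-0.2 -0.3 -0.2] turn [ 0.001 -0.001  0.001]
```

```bash
python3 -m crank '[[[0,0,0,0,0,0],[0,0,0,0,0,0],[0,0,0,0,0,0],[0,0,0,0,0,0]]]' -1 25
python3 -m crank '[[[0,0,-20,0,0,0],[0,0,-50,0,0,0],[0,0,-55,0,0,0],[0,0,-35,0,0,0],[0,0,-10,0,0,0],[0,0,0,0,0,0]]]'
python3 go.py .4468 -.1921 .2 15
```

```text
time: 16.18
tool_pos: [0.4209, 0.1209, 0.036]
ee_rot: [[-0.26, 0.966, 0.002], [0.966, 0.26, 0.002], [0.001, 0.002, -1.0]]
contact_force: [0.5, 0.2, -1.9]
width: 0.0129
time: 16.92
tool_pos: [0.4184, 0.1204, 0.2082]
ee_rot: [[-0.26, 0.966, -0.003], [0.966, 0.26, 0.001], [0.002, -0.003, -1.0]]
contact_force: [0.8, 0.4, -1.6]
width: 0.013
t 16.93 pos [0.4184 0.1204 0.2082] phi 15.1 w 0.013 F [ 0.8  0.4 -1.6] tilt [-0.0032  0.0011] j6 -9
 tool shift mm [-309.1  -53.7    7.8] turn [-0.003 -0.002  0.001]
```

```bash
python3 -m crank '[[[-25,-4,0,0,0,0],[-50,-9,0,0,0,0],[-55,-10,0,0,0,0],[-55,-10,0,0,0,0],[-50,-9,0,0,0,0],[-35,-6,0,0,0,0],[-20,-3,0,0,0,0],[-5,0,0,0,0,0],[0,0,0,0,0,0]]]'
python3 go.py .4468 -.1921 .12 15
```

```text
time: 18.05
tool_pos: [0.4369, -0.1825, 0.1857]
ee_rot: [[-0.261, 0.965, -0.031], [0.965, 0.261, 0.014], [0.021, -0.027, -0.999]]
contact_force: [-1.2, -1.0, -1.8]
width: 0.0129
t 18.05 pos [ 0.4369 -0.1825  0.1857] phi 15.2 w 0.0129 F [-1.2 -1.  -1.8] tilt [-0.0312  0.0137] j6 -47
 tool shift mm [-13.2   8.8  65.2] turn [-0.027 -0.021  0.003]
```

```bash
python3 -m crank '[[[-12,8,15,-0.02,-0.015,0],[0,0,15,-0.007,-0.006,0],[0,0,12,0,0,0],[0,0,5,0,0,0],[0,0,0,0,0,0],[0,0,0,0,0,0]]]'
python3 go.py .4468 -.1921 .09 15
```

```text
time: 18.8
tool_pos: [0.4472, -0.1869, 0.1353]
ee_rot: [[-0.266, 0.964, -0.001], [0.964, 0.266, 0.003], [0.003, -0.0, -1.0]]
contact_force: [-0.1, -0.6, -0.0]
width: 0.0129
t 18.8 pos [ 0.4472 -0.1869  0.1353] phi 15.5 w 0.0129 F [-0.1 -0.6 -0. ] tilt [-0.0008  0.0028] j6 -48
 tool shift mm [-5.1 -1.8 45.3] turn [-0.    -0.003  0.008]
```

```bash
python3 -m crank '[[[-5,-2,15,0,-0.003,0.008],[0,0,20,0,0,0],[0,0,12,0,0,0],[0,0,5,0,0,0],[0,0,0,0,0,0],[0,0,0,0,0,0]]]'
python3 go.py .4468 -.1921 .0395 15; python3 wl.py w6 tin_1
```

```text
time: 19.55
tool_pos: [0.4474, -0.1941, 0.0816]
ee_rot: [[-0.257, 0.966, 0.002], [0.966, 0.257, -0.002], [-0.003, 0.002, -1.0]]
contact_force: [0.3, -0.3, 0.2]
width: 0.0131
t 19.55 pos [ 0.4474 -0.1941  0.0816] phi 14.9 w 0.0131 F [ 0.3 -0.3  0.2] tilt [ 0.0023 -0.0024] j6 -48
 tool shift mm [ 2.2 -0.2 42.1] turn [ 0.002  0.003 -0.002]
tin_1 0.57 [ 0.447  -0.1902  0.048 ]
```

View pics/w6.png

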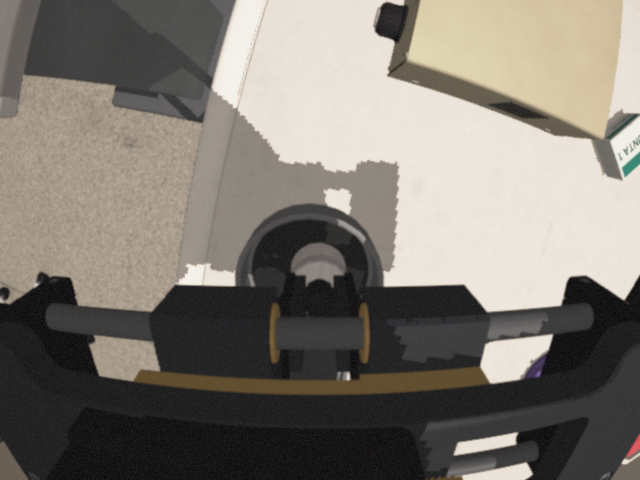

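The held tin at (320,262) is above the well, inside the rim. Lowering.

```bash
python3 -m crank '[[[2,0,8,0.002,0.003,0],[0,0,12,0,0,0],[0,0,10,0,0,0],[0,0,6,0,0,0],[0,0,2,0,0,0],[0,0,0,0,0,0],[0,0,0,0,0,0]]]'
python3 go.py .4468 -.1921 .0395 15
```

```text
time: 20.52
tool_pos: [0.4471, -0.192, 0.0411]
ee_rot: [[-0.257, 0.966, -0.0], [0.966, 0.257, -0.0], [-0.0, -0.0, -1.0]]
contact_force: [-0.1, 0.2, -1.5]
width: 0.0127
t 20.52 pos [ 0.4471 -0.192   0.0411] phi 14.9 w 0.0127 F [-0.1  0.2 -1.5] tilt [-0.0002 -0.0001] j6 -47
 tool shift mm [-0.  -0.3  1.6] turn [-0.     0.    -0.002]
```

```bash
python3 -m crank '[[[0,0,2,0,0,0],[0,0,0.5,0,0,0],[0,0,0,0,0,0]]]'
python3 -m crank '[[[0,0,0,0,0,0],[0,0,0,0,0,0],[0,0,0,0,0,0]]]' -0.3
python3 -m crank '[[[0,0,-8,0,0,0],[0,0,-25,0,0,0],[0,0,-50,0,0,0],[0,0,-45,0,0,0],[0,0,-20,0,0,0],[0,0,0,0,0,0]]]' -0.15
python3 wl.py w7 tin_1
python3 go.py .5965 -.3745 .19 0
```

```text
time: 20.9
tool_pos: [0.4479, -0.1928, 0.0401]
ee_rot: [[-0.257, 0.966, 0.001], [0.966, 0.257, -0.002], [-0.002, 0.001, -1.0]]
contact_force: [-0.5, -0.0, -0.8]
width: 0.0134
time: 21.28
tool_pos: [0.4482, -0.1928, 0.04]
ee_rot: [[-0.257, 0.966, 0.002], [0.966, 0.257, -0.002], [-0.002, 0.002, -1.0]]
contact_force: [0.2, -0.3, 0.2]
width: 0.0288
time: 22.02
tool_pos: [0.4478, -0.1925, 0.1947]
ee_rot: [[-0.257, 0.966, 0.003], [0.966, 0.257, -0.002], [-0.003, 0.002, -1.0]]
contact_force: [-0.2, -0.6, -0.2]
width: 0.0371
tin_1 0.7 [ 0.4667 -0.2298  0.0066]
tin_1 0.64 [ 0.4483 -0.1907  0.0092]
t 22.12 pos [ 0.4466 -0.1917  0.1923] phi 14.9 w 0.037 F [ 0.8  0.2 -0. ] tilt [-0.0004 -0.0001] j6 -47
 tool shift mm [-215.2   97.8    2.2] turn [-0.    0.    0.26]
```

View pics/w7.png

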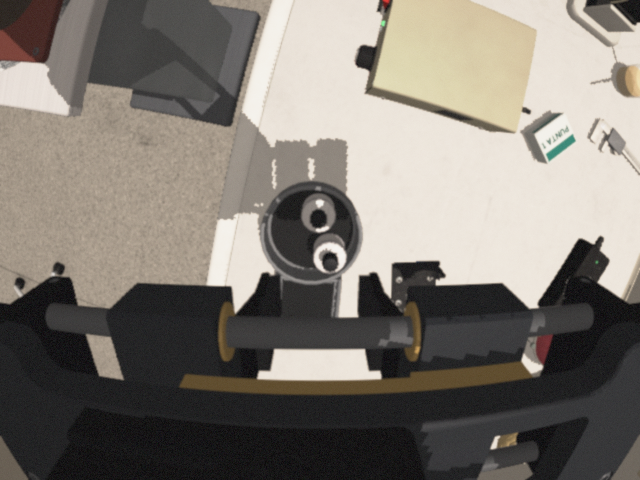

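Both tins stand in the well at (318,213) and (330,252). I'll check the height of the black holder near tin 3 before going there.

Run:
```python
from h import *
t=get_image('top'); s=get_image('side')
print(tri(t,(438,239),s,(318,178)).round(3), tri(t,(441,254),s,(331,178)).round(3))
a=t['pixels'][:,:,::-1]; cv2.imwrite('pics/t2.png',cv2.resize(a[220:330,370:500],None,fx=6,fy=5.4,interpolation=3))
```

```text
[ 0.591 -0.279  0.051] [ 0.556 -0.289  0.046]
```

View pics/t2.png

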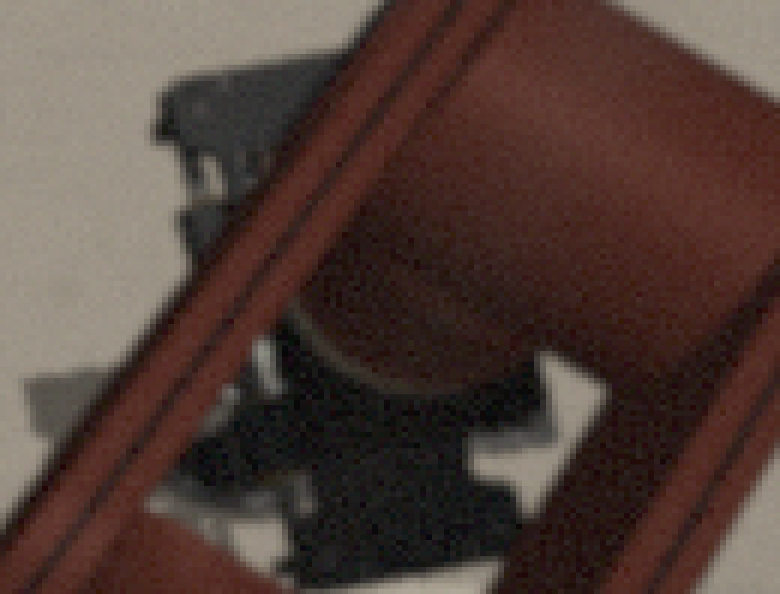

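```bash
python3 -m crank '[[[-25,11,0,0,0,0],[-48,22,0,0,0,0],[-50,23,0,0,0,0],[-42,20,0,0,0,0],[-28,13,0,0,0,0],[-12,5,0,0,0,0],[0,0,0,0,0,0]]]'
python3 go.py .5965 -.3745 .12 -45
```

```text
time: 23.1
tool_pos: [0.5883, -0.3663, 0.1733]
ee_rot: [[-0.258, 0.966, -0.02], [0.966, 0.258, 0.015], [0.019, -0.015, -1.0]]
contact_force: [0.0, -0.2, -0.0]
width: 0.0372
t 23.1 pos [ 0.5883 -0.3663  0.1733] phi 14.9 w 0.0372 F [ 0.  -0.2 -0. ] tilt [-0.0198  0.0147] j6 -53
 tool shift mm [-11.    6.7  53. ] turn [-0.024 -0.009  1.046]
```

```bash
python3 -m crank '[[[-10,6,0,-0.015,-0.019,0.1],[0,0,0,0,0,0.13],[0,0,5,0,0,0.13],[0,0,10,0,0,0.13],[0,0,10,0,0,0.13],[0,0,10,0,0,0.13],[0,0,5,0,0,0.13],[0,0,0,0,0,0.12],[0,0,0,0,0,0],[0,0,0,0,0,0]]]'
python3 go.py .5965 -.3745 .08 -45
python3 - <<'E'
from h import *
p=get_image('wrist'); p['fish']=True; save(p,'w8')
print(knob(p,.5965,-.3745))
for d in nets.pinpoint('tin_1',p)[:3]: print(d['score'],d['position'])
E
```

```text
time: 24.35
tool_pos: [0.588, -0.3634, 0.12]
ee_rot: [[0.693, 0.721, -0.018], [0.721, -0.693, 0.013], [-0.003, -0.022, -1.0]]
contact_force: [-0.3, -0.0, -0.3]
width: 0.037
t 24.35 pos [ 0.588  -0.3634  0.12  ] phi -43.9 w 0.037 F [-0.3 -0.  -0.3] tilt [-0.0178  0.0134] j6 6
 tool shift mm [-2.  14.7 39.7] turn [-0.022  0.003  0.02 ]
(array([ 0.59649704, -0.37496722]), np.float64(0.8467403650283813), np.int64(417))
0.84 [0.4686, -0.2316, 0.0068]
0.77 [0.4506, -0.1918, 0.0061]
0.66 [0.6045, -0.3722, -0.0037]
```

View pics/w8.png

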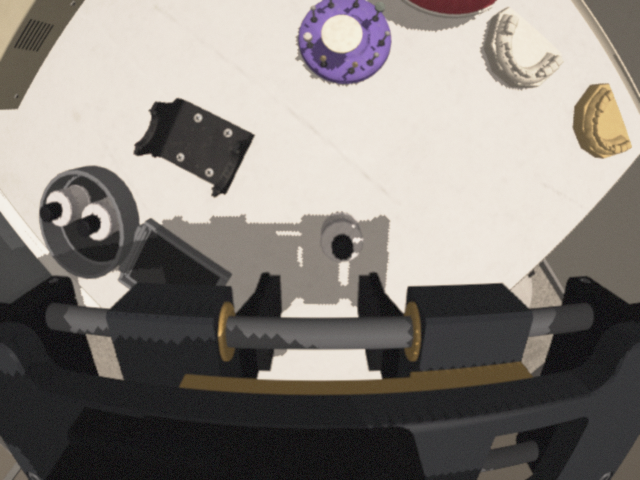

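Tin 3 shows at (341,235), in the open. Both placed tins still stand in the well. Knob fit: (.5965,-.375).

```bash
python3 -m crank '[[[-2,14,8,-0.022,0.003,0.02],[0,0,15,0,0,0],[0,0,10,0,0,0],[0,0,5,0,0,0],[0,0,0,0,0,0],[0,0,0,0,0,0]]]'
python3 go.py .5965 -.375 .0355 -45
```

```text
time: 25.2
tool_pos: [0.5969, -0.3753, 0.0781]
ee_rot: [[0.708, 0.706, 0.0], [0.706, -0.708, -0.0], [0.0, 0.0, -1.0]]
contact_force: [-0.4, -1.5, -0.3]
width: 0.0369
t 25.2 pos [ 0.5969 -0.3753  0.0781] phi -45.0 w 0.0369 F [-0.4 -1.5 -0.3] tilt [ 0.0004 -0.0002] j6 6
 tool shift mm [-0.  -0.5 42.6] turn [ 0.    -0.    -0.001]
```

```bash
python3 -m crank '[[[0,0,12,0,0,0],[0,0,15,0,0,0],[0,0,10,0,0,0],[0,0,3,0,0,0],[0,0,0,0,0,0],[0,0,0,0,0,0]]]'
python3 go.py .5965 -.375 .0355 -45
```

```text
time: 25.95
tool_pos: [0.597, -0.3753, 0.0354]
ee_rot: [[0.708, 0.707, 0.001], [0.707, -0.708, -0.0], [0.0, 0.001, -1.0]]
contact_force: [0.0, -0.7, 0.2]
width: 0.037
t 25.95 pos [ 0.597  -0.3753  0.0354] phi -45.0 w 0.037 F [ 0.  -0.7  0.2] tilt [ 0.0006 -0.0003] j6 6
 tool shift mm [-0.1 -0.6 -0.1] turn [ 0.001 -0.    -0.001]
```

```bash
python3 -m crank '[[[0,0,0,0,0,0],[0,0,0,0,0,0],[0,0,0,0,0,0],[0,0,0,0,0,0]]]' -1 25
python3 -m crank '[[[0,0,-20,0,0,0],[0,0,-45,0,0,0],[0,0,-45,0,0,0],[0,0,-30,0,0,0],[0,0,-10,0,0,0],[0,0,0,0,0,0]]]'
python3 go.py .4269 -.2266 .18 -55
```

```text
time: 26.45
tool_pos: [0.5976, -0.3757, 0.0367]
ee_rot: [[0.708, 0.707, 0.002], [0.707, -0.708, -0.001], [0.0, 0.003, -1.0]]
contact_force: [0.6, -0.7, -0.4]
width: 0.0132
time: 27.2
tool_pos: [0.5974, -0.3755, 0.1961]
ee_rot: [[0.708, 0.707, 0.004], [0.707, -0.708, -0.003], [0.001, 0.004, -1.0]]
contact_force: [-0.3, 0.2, -1.3]
width: 0.0133
t 27.2 pos [ 0.5974 -0.3755  0.1961] phi -45.0 w 0.0133 F [-0.3  0.2 -1.3] tilt [ 0.0037 -0.0027] j6 6
 tool shift mm [ -15.4 -225.9   15.1] turn [ 0.004 -0.001  0.174]
```

```bash
python3 -m crank '[[[-2,-20,0,0,0,0],[-3,-45,0,0,0,0],[-3,-50,0,0,0,0],[-3,-45,0,0,0,0],[-2,-35,0,0,0,0],[-2,-18,0,0,0,0],[0,-5,0,0,0,0],[0,0,0,0,0,0]]]'
python3 go.py .4269 -.2266 .12 -55
```

```text
time: 28.2
tool_pos: [0.4219, -0.2234, 0.1822]
ee_rot: [[0.708, 0.706, -0.012], [0.706, -0.708, 0.009], [-0.002, -0.015, -1.0]]
contact_force: [-0.2, 0.8, -0.4]
width: 0.0129
t 28.2 pos [ 0.4219 -0.2234  0.1822] phi -45.1 w 0.0129 F [-0.2  0.8 -0.4] tilt [-0.0121  0.0095] j6 8
 tool shift mm [ 1.4  6.7 62.1] turn [-0.015  0.003  0.173]
```

```bash
python3 -m crank '[[[1,6,10,-0.015,0.002,0.09],[0,0,18,0,0,0.08],[0,0,15,0,0,0],[0,0,6,0,0,0],[0,0,0,0,0,0],[0,0,0,0,0,0]]]'
python3 go.py .4269 -.2266 .09 -55
python3 - <<'E'
from h import *
p=get_image('wrist'); p['fish']=True; save(p,'w9')
for d in nets.pinpoint('tin_1',p)[:4]: print(d['score'],d['position'])
for v in[(.467,-.228),(.448,-.1925)]:
  print(knob(p,*v,base=.004))
E
```

```text
time: 28.95
tool_pos: [0.4292, -0.2294, 0.1308]
ee_rot: [[0.818, 0.575, -0.0], [0.575, -0.818, -0.001], [-0.0, 0.001, -1.0]]
contact_force: [0.1, -0.0, -1.6]
width: 0.0131
t 28.95 pos [ 0.4292 -0.2294  0.1308] phi -54.9 w 0.0131 F [ 0.1 -0.  -1.6] tilt [-0.     -0.0007] j6 18
 tool shift mm [-0.3 -3.6 40.8] turn [0.001 0.    0.001]
0.93 [0.4668, -0.23, 0.0061]
0.69 [0.4461, -0.1926, 0.0064]
0.67 [0.4321, -0.2278, 0.0908]
(array([ 0.46777121, -0.22858907]), np.float64(0.692395031452179), np.int64(305))
(array([ 0.44753091, -0.19362148]), np.float64(0.7584133148193359), np.int64(331))
```

View pics/w9.png

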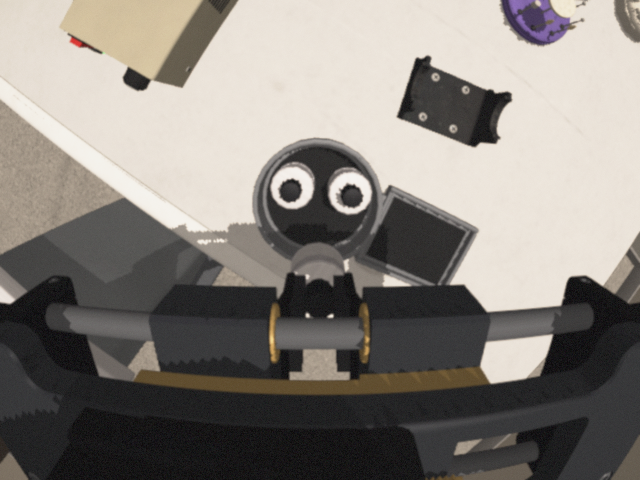

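Two tins show upright at (290,187) and (350,193), and the free slot is under the held tin. Lowering into slot C.

```bash
python3 -m crank '[[[0,-4,12,0,0,0],[0,0,15,0,0,0],[0,0,14,0,0,0],[0,0,6,0,0,0],[0,0,0,0,0,0],[0,0,0,0,0,0]]]'
python3 go.py .4269 -.2266 .0395 -55
```

```text
time: 29.8
tool_pos: [0.4265, -0.2256, 0.0804]
ee_rot: [[0.818, 0.575, -0.0], [0.575, -0.818, -0.001], [-0.0, 0.0, -1.0]]
contact_force: [0.1, -0.3, -0.8]
width: 0.0127
t 29.8 pos [ 0.4265 -0.2256  0.0804] phi -54.9 w 0.0127 F [ 0.1 -0.3 -0.8] tilt [-0.0002 -0.0006] j6 18
 tool shift mm [-0.2  1.  40.9] turn [0.    0.    0.001]
```

```bash
python3 -m crank '[[[0,1,8,0,0,0],[0,0,12,0,0,0],[0,0,10,0,0,0],[0,0,6,0,0,0],[0,0,2,0,0,0],[0,0,0,0,0,0],[0,0,0,0,0,0]]]'
python3 go.py .4269 -.2266 .0405 -55
```

```text
time: 30.68
tool_pos: [0.4277, -0.227, 0.0407]
ee_rot: [[0.818, 0.575, 0.001], [0.575, -0.818, -0.001], [0.0, 0.002, -1.0]]
contact_force: [-0.4, -0.5, 0.1]
width: 0.0131
t 30.68 pos [ 0.4277 -0.227   0.0407] phi -54.9 w 0.0131 F [-0.4 -0.5  0.1] tilt [ 0.001  -0.0014] j6 18
 tool shift mm [-0.5 -0.8  0.2] turn [ 0.002 -0.     0.001]
```

```bash
python3 -m crank '[[[0,0,1,0,0,0],[0,0,0,0,0,0],[0,0,0,0,0,0]]]'
python3 -m crank '[[[0,0,0,0,0,0],[0,0,0,0,0,0],[0,0,0,0,0,0]]]' -0.3
python3 -m crank '[[[0,0,-8,0,0,0],[0,0,-25,0,0,0],[0,0,-50,0,0,0],[0,0,-45,0,0,0],[0,0,-20,0,0,0],[0,0,0,0,0,0]]]' 0.4
python3 wl.py w10 tin_1
python3 go.py .567 .2824 .19 0
```

```text
time: 31.05
tool_pos: [0.4284, -0.2273, 0.0407]
ee_rot: [[0.818, 0.575, 0.002], [0.575, -0.818, -0.002], [0.001, 0.003, -1.0]]
contact_force: [-0.8, -0.3, -0.9]
width: 0.0126
time: 31.42
tool_pos: [0.4285, -0.2276, 0.0407]
ee_rot: [[0.818, 0.575, 0.003], [0.575, -0.818, -0.003], [0.001, 0.004, -1.0]]
contact_force: [-0.6, 0.4, 0.3]
width: 0.0291
time: 32.17
tool_pos: [0.4281, -0.2271, 0.1957]
ee_rot: [[0.818, 0.575, 0.004], [0.575, -0.818, -0.003], [0.001, 0.005, -1.0]]
contact_force: [-0.6, -0.5, -1.4]
width: 0.0605
tin_1 0.95 [ 0.4454 -0.1893  0.0067]
tin_1 0.91 [ 0.4637 -0.2271  0.0067]
tin_1 0.73 [ 0.4353 -0.2241  0.0028]
t 32.27 pos [ 0.427  -0.2264  0.1932] phi -54.9 w 0.0609 F [ 0.  -0.1 -0.3] tilt [ 0.0005 -0.001 ] j6 18
 tool shift mm [ 406.9 -335.9    2.8] turn [ 0.001  0.001 -0.959]
```

View pics/w10.png

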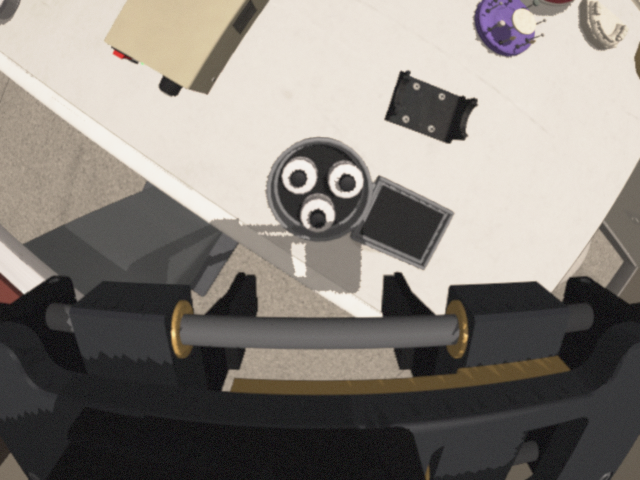

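All three tins stand upright in a triangle at (298,178), (346,181) and (317,213). Now to the large carton.

```bash
python3 -m crank '[[[20,-16,-5,0,0,0],[36,-30,-5,0,0,0],[42,-35,0,0,0,0],[44,-36,0,0,0,0],[44,-36,0,0,0,0],[44,-36,0,0,0,0],[42,-35,0,0,0,0],[35,-29,0,0,0,0],[25,-20,0,0,0,0],[12,-10,0,0,0,0]]]' 0.5
python3 go.py .56 .2824 .19 0
```

```text
time: 33.52
tool_pos: [0.5401, 0.2157, 0.1834]
ee_rot: [[0.821, 0.57, -0.028], [0.571, -0.821, 0.001], [-0.022, -0.017, -1.0]]
contact_force: [0.1, -0.3, 0.2]
width: 0.0652
t 33.52 pos [0.5401 0.2157 0.1834] phi -55.2 w 0.0652 F [ 0.1 -0.3  0.2] tilt [-0.0279  0.0008] j6 69
 tool shift mm [ 54.3 -43.5  -7.1] turn [-0.026  0.013 -0.963]
```

```bash
python3 -m crank '[[[22,-18,-5,-0.017,0.022,-0.05],[18,-14,0,0,0,-0.13],[6,-4,0,0,0,-0.13],[0,0,0,0,0,-0.13],[0,0,0,0,0,-0.13],[0,0,0,0,0,-0.13],[0,0,0,0,0,-0.13],[0,0,0,0,0,-0.1],[0,0,0,0,0,0],[0,0,0,0,0,0]]]'
python3 go.py .567 .2824 .19 0
cat > cart.py <<'E'
from h import *
import sys
x0,y0=map(float,sys.argv[2:4])
P={n:get_image(n) for n in ('wrist','top','side')}; P['wrist']['fish']=True; save(P['wrist'],sys.argv[1]); save(P['side'],sys.argv[1]+'s')
for n,p in P.items():
    best=None
    for d in nets.cut_out('carton_large',p):
        v=iou(p,d['region'],M['carton_large'],(x0,y0,0)); print(n,round(d['score'],2),round(v,2))
        if best is None or v>best[0]: best=(v,d['region'])
    if best is None or best[0]<.2: continue
    f=lambda v:-iou(p,best[1],M['carton_large'],(v[0],v[1],v[2]*10))
    r=_m(f,[x0,y0,0],method='Nelder-Mead',options=dict(initial_simplex=[[x0,y0,-.01],[x0+.006,y0,0],[x0,y0+.006,0],[x0,y0,.02]],xatol=1e-4,fatol=1e-4,maxiter=120))
    print(n,r.x[:2].round(4),np.degrees(r.x[2]*10).round(1),round(-r.fun,3))
E
sed -i 's/^from h import \*$/from h import *\nfrom h import _m/' cart.py
python3 cart.py w11 .567 .2824
```

```text
time: 34.78
tool_pos: [0.5496, 0.2656, 0.1742]
ee_rot: [[0.011, 1.0, -0.021], [1.0, -0.011, -0.01], [-0.011, -0.021, -1.0]]
contact_force: [0.3, -0.1, -0.3]
width: 0.0651
t 34.77 pos [0.5496 0.2656 0.1742] phi -0.6 w 0.0651 F [ 0.3 -0.1 -0.3] tilt [-0.0209 -0.0103] j6 19
 tool shift mm [ 16.8  16.9 -16.3] turn [-0.021  0.01  -0.011]
wrist 0.93 0.94
wrist [0.567  0.2817] -1.0 0.964
top 0.61 0.56
top [0.5685 0.2737] -7.6 0.57
side 0.93 0.95
side [0.5675 0.2821] -0.4 0.957
```

View pics/w11.png

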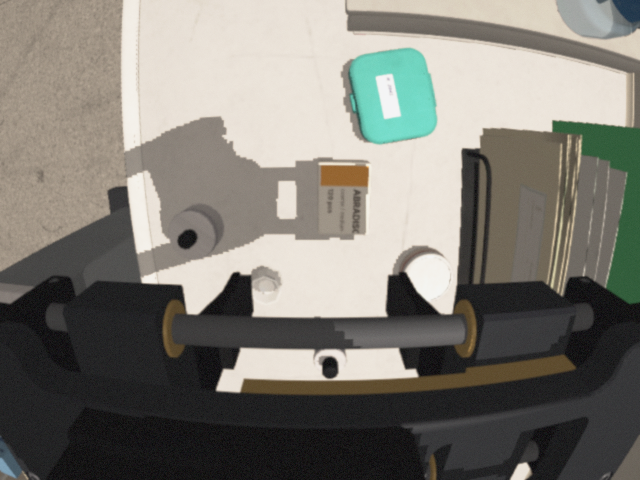

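The carton is at (343,198) in the picture, fitted to (.567,.282) at yaw about -0.7°. The rack's front wire is at column 470, so I'll measure the gripper's clearance to it.

```bash
cat >> h.py <<'E'
def backf(p,u,v,z=0):
    f=240/np.tan(np.radians(p['fov_y'])/2); dx,dy=u-p['cx'],v-p['cy']; r=np.hypot(dx,dy); th=r/f
    d=np.array(p['attitude'])@np.array([np.sin(th)*dx/r,-np.sin(th)*dy/r,-np.cos(th)]); o=np.array(p['xyz']); return o+d*(z-o[2])/d[2]
E
python3 - <<'E'
from h import *
s=get_image('side'); w=get_image('wrist'); w['fish']=True
for u in [(252,309),(242.5,381.5)]: print('side base',back(s,*u).round(3),back(s,*u,.03).round(3))
for u in [(462,150),(455,285),(490,160),(480,135)]: print('wrist',u,backf(w,*u).round(3),backf(w,*u,.05).round(3),backf(w,*u,.1).round(3),backf(w,*u,.15).round(3))
a=s['pixels'][:,:,::-1]; cv2.imwrite('pics/s3.png',cv2.resize(a[240:420,170:350],None,fx=4,fy=3.3,interpolation=3))
a=w['pixels'][:,:,::-1]; cv2.imwrite('pics/w12.png',cv2.resize(a[110:300,430:640],None,fx=3.7,fy=3.1,interpolation=3))
E
```

```text
side base [0.691 0.14  0.   ] [0.684 0.17  0.03 ]
side base [0.678 0.322 0.   ] [0.672 0.347 0.03 ]
wrist (462, 150) [0.681 0.324 0.   ] [0.662 0.327 0.05 ] [0.643 0.33  0.1  ] [0.624 0.333 0.15 ]
wrist (455, 285) [0.686 0.186 0.   ] [0.667 0.21  0.05 ] [0.647 0.233 0.1  ] [0.627 0.257 0.15 ]
wrist (490, 160) [0.711 0.316 0.   ] [0.688 0.32  0.05 ] [0.664 0.324 0.1  ] [0.641 0.328 0.15 ]
wrist (480, 135) [0.699 0.339 0.   ] [0.677 0.34  0.05 ] [0.656 0.341 0.1  ] [0.634 0.341 0.15 ]
```

View pics/s3.png

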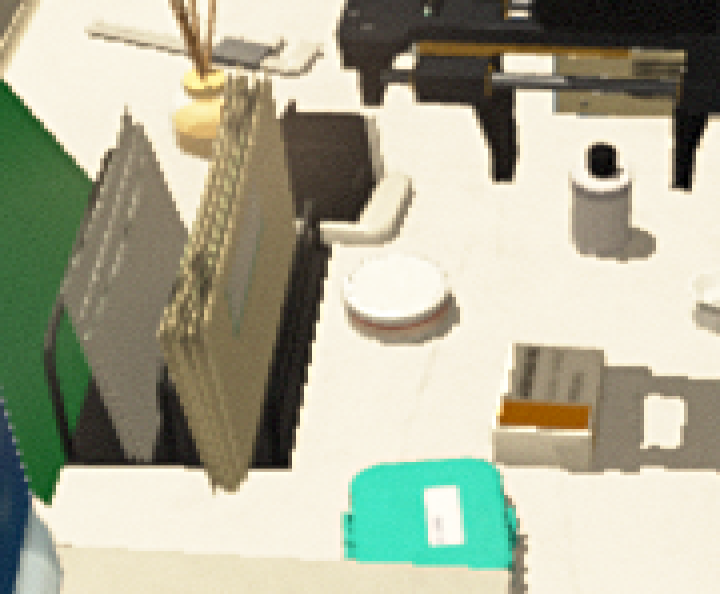

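View pics/w12.png

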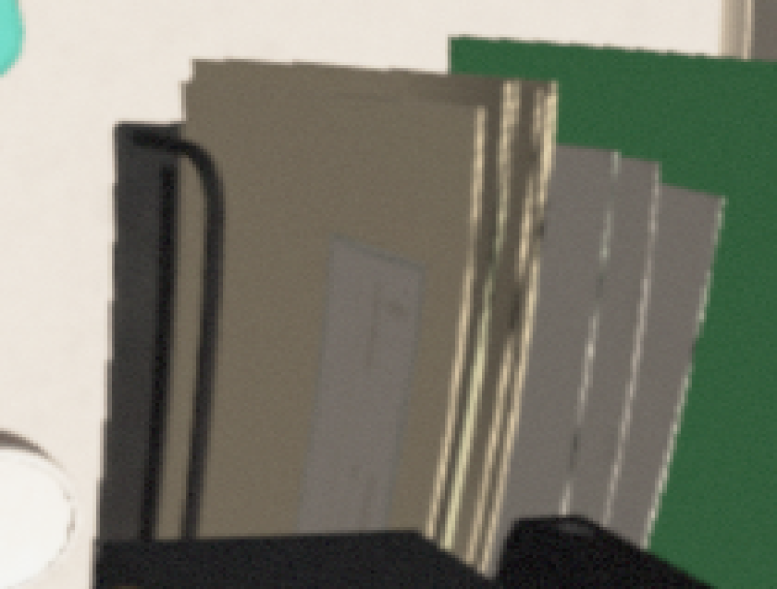

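```bash
python3 go.py .5655 .282 .12 -0.7
python3 -m crank '[[[15,14,5,-0.018,0.01,0],[2,1,15,-0.003,0,0],[0,0,20,0,0,0],[0,0,20,0,0,0],[0,0,8,0,0,0],[0,0,0,0,0,0],[0,0,0,0,0,0]]]'
python3 go.py .5655 .282 .05 -0.7
```

```text
t 35.17 pos [0.5499 0.2664 0.1751] phi -0.5 w 0.0651 F [ 0.2  0.  -0.1] tilt [-0.0195 -0.0098] j6 19
 tool shift mm [16.3 16.5 54.6] turn [-0.019  0.01   0.004]
time: 36.05
tool_pos: [0.5646, 0.284, 0.0995]
ee_rot: [[0.008, 1.0, -0.001], [1.0, -0.008, -0.001], [-0.001, -0.001, -1.0]]
contact_force: [-0.3, -0.2, 0.4]
width: 0.0651
t 36.05 pos [0.5646 0.284  0.0995] phi -0.5 w 0.0651 F [-0.3 -0.2  0.4] tilt [-0.0006 -0.0006] j6 20
 tool shift mm [-1.9  1.  49.5] turn [-0.001  0.001  0.004]
```

```bash
python3 -m crank '[[[-2,1,15,0,0,0.004],[0,0,20,0,0,0],[0,0,10,0,0,0],[0,0,4,0,0,0],[0,0,0,0,0,0],[0,0,0,0,0,0]]]'
python3 go.py .566 .282 .015 -0.7; python3 wl.py w13 carton_large
```

```text
time: 36.8
tool_pos: [0.5664, 0.2819, 0.048]
ee_rot: [[0.013, 1.0, 0.001], [1.0, -0.013, -0.0], [-0.0, 0.001, -1.0]]
contact_force: [0.4, -0.4, 1.0]
width: 0.0654
t 36.8 pos [0.5664 0.2819 0.048 ] phi -0.7 w 0.0654 F [ 0.4 -0.4  1. ] tilt [ 0.0009 -0.0001] j6 20
 tool shift mm [ 0.1 -0.4 33. ] turn [ 0.001  0.    -0.   ]
carton_large 0.7 [0.5697 0.2814 0.0011]
```

View pics/w13.png

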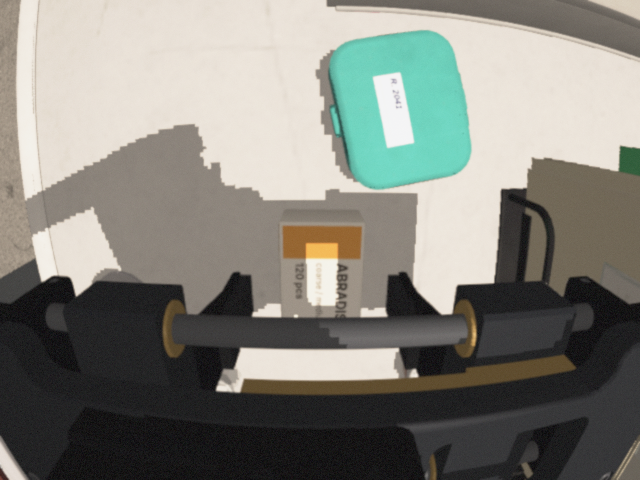

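The carton at columns 280–365 sits centred between the fingers at 250 and 390. The rack wire at column 505 and beyond is still clear of the gripper. Lowering slowly and watching the force.

```bash
python3 -m crank '[[[0,0,8,0,0,0],[0,0,10,0,0,0],[0,0,8,0,0,0],[0,0,5,0,0,0],[0,0,0,0,0,0],[0,0,0,0,0,0]]]'
python3 go.py .566 .282 .015 -0.7
```

```text
time: 37.65
tool_pos: [0.5665, 0.2819, 0.015]
ee_rot: [[0.013, 1.0, 0.001], [1.0, -0.013, 0.0], [0.0, 0.001, -1.0]]
contact_force: [-0.4, -0.0, 0.4]
width: 0.0653
t 37.65 pos [0.5665 0.2819 0.015 ] phi -0.7 w 0.0653 F [-0.4 -0.   0.4] tilt [0.0013 0.    ] j6 20
 tool shift mm [ 0.  -0.5  0. ] turn [ 0.001 -0.    -0.   ]
```

```bash
python3 -m crank '[[[0,0,0,0,0,0],[0,0,0,0,0,0],[0,0,0,0,0,0],[0,0,0,0,0,0]]]' -1 15
python3 -m crank '[[[0,0,-15,0,0,0],[0,0,-40,0,0,0],[0,0,-50,0,0,0],[0,0,-45,0,0,0],[0,0,-20,0,0,0],[0,0,-8,0,0,0],[0,0,0,0,0,0]]]'
python3 go.py .4642 -.3044 .2 11
```

```text
time: 38.15
tool_pos: [0.5671, 0.2822, 0.016]
ee_rot: [[0.013, 1.0, 0.003], [1.0, -0.013, 0.001], [0.001, 0.003, -1.0]]
contact_force: [0.9, 0.6, -0.3]
width: 0.0435
time: 39.02
tool_pos: [0.5665, 0.2821, 0.2046]
ee_rot: [[0.013, 1.0, 0.005], [1.0, -0.013, 0.001], [0.001, 0.005, -1.0]]
contact_force: [0.3, 0.6, -0.8]
width: 0.0442
t 39.02 pos [0.5665 0.2821 0.2046] phi -0.7 w 0.0442 F [ 0.3  0.6 -0.8] tilt [0.0051 0.0014] j6 20
 tool shift mm [-587.7  -95.     3.2] turn [ 0.005 -0.001 -0.205]
```

```bash
python3 -m crank '[[[-22,-4,-2,0,0,0],[-45,-7,-2,0,0,0],[-55,-9,-2,0,0,0],[-58,-10,-2,0,0,0],[-58,-10,-2,0,0,0],[-58,-10,-2,0,0,0],[-58,-10,0,0,0,0],[-55,-9,0,0,0,0],[-45,-7,0,0,0,0],[-30,-5,0,0,0,0]]]'
python3 go.py .4642 -.3044 .17 11
```

```text
time: 40.28
tool_pos: [0.4634, -0.2203, 0.2033]
ee_rot: [[0.012, 1.0, -0.018], [1.0, -0.012, 0.001], [0.0, -0.018, -1.0]]
contact_force: [0.6, 0.1, -0.9]
width: 0.0438
t 40.27 pos [ 0.4634 -0.2203  0.2033] phi -0.7 w 0.0438 F [ 0.6  0.1 -0.9] tilt [-0.0176  0.0006] j6 -33
 tool shift mm [-84.1   2.3  33.2] turn [-0.018 -0.002 -0.204]
```

```bash
python3 -m crank '[[[-30,1,0,-0.01,0,0],[-26,1,0,-0.006,0,0],[-14,0,0,0,0,-0.07],[-6,0,0,0,0,-0.08],[0,0,4,0,0,-0.04],[0,0,0,0,0,0],[0,0,0,0,0,0]]]'
python3 go.py .4642 -.3044 .12 11
```

```text
time: 41.15
tool_pos: [0.4519, -0.3018, 0.1889]
ee_rot: [[-0.173, 0.985, -0.017], [0.985, 0.173, 0.01], [0.013, -0.015, -1.0]]
contact_force: [0.7, 0.6, -0.2]
width: 0.0436
t 41.15 pos [ 0.4519 -0.3018  0.1889] phi 9.9 w 0.0436 F [ 0.7  0.6 -0.2] tilt [-0.0171  0.0103] j6 -52
 tool shift mm [-5.6 12.7 68.7] turn [-0.015 -0.013 -0.018]
```

```bash
python3 -m crank '[[[-5,11,12,-0.015,-0.013,-0.018],[0,1,18,0,0,0],[0,0,18,0,0,0],[0,0,8,0,0,0],[0,0,0,0,0,0],[0,0,0,0,0,0]]]'
python3 go.py .4642 -.3044 .06 11
cat > ov2.py <<'E'
import sys
from h import *
p=get_image('wrist'); p['fish']=True
a=np.ascontiguousarray(cv2.resize(p['pixels'][:,:,::-1],None,fx=3,fy=3,interpolation=3))
def poly(X,col):
    q=((proj(p,X)+.5)*3*8).astype(np.int32); cv2.polylines(a,[q],True,col,1,cv2.LINE_AA,3)
R=rz(np.radians(11)); O=np.array([.455,-.2573,0])
for r,z in((.048,.03),(.044,.03)): poly((ring(r,z)+[0,.043,0])@R.T+O,(0,255,255))
def rect(lx,ly,z): return np.array([[-lx,-ly,z],[lx,-ly,z],[lx,ly,z],[-lx,ly,z]])*[.5,.5,1]
poly((rect(.068,.086,.012)+[0,-.048,0])@R.T+O,(0,255,0)); poly((rect(.06,.078,.012)+[0,-.048,0])@R.T+O,(0,255,0))
s=arm.read_state(); T=np.array(s['tool_pos']); Re=np.array(s['ee_rot'])
for z in (.0155,-.0145): poly((rect(.062,.044,z))@Re.T+T,(255,0,255))
x0,y0=180,120
cv2.imwrite('pics/'+sys.argv[1]+'.png',a[y0*3:y0*3+590,x0*3:x0*3+780])
E
python3 ov2.py w14
```

```text
time: 41.9
tool_pos: [0.4629, -0.3037, 0.1289]
ee_rot: [[-0.189, 0.982, -0.003], [0.982, 0.189, 0.002], [0.002, -0.002, -1.0]]
contact_force: [-0.1, 0.5, 0.2]
width: 0.0441
t 41.9 pos [ 0.4629 -0.3037  0.1289] phi 10.9 w 0.0441 F [-0.1  0.5  0.2] tilt [-0.0026  0.0017] j6 -52
 tool shift mm [-1.1  1.3 68.9] turn [-0.002 -0.002 -0.002]
```

View pics/w14.png

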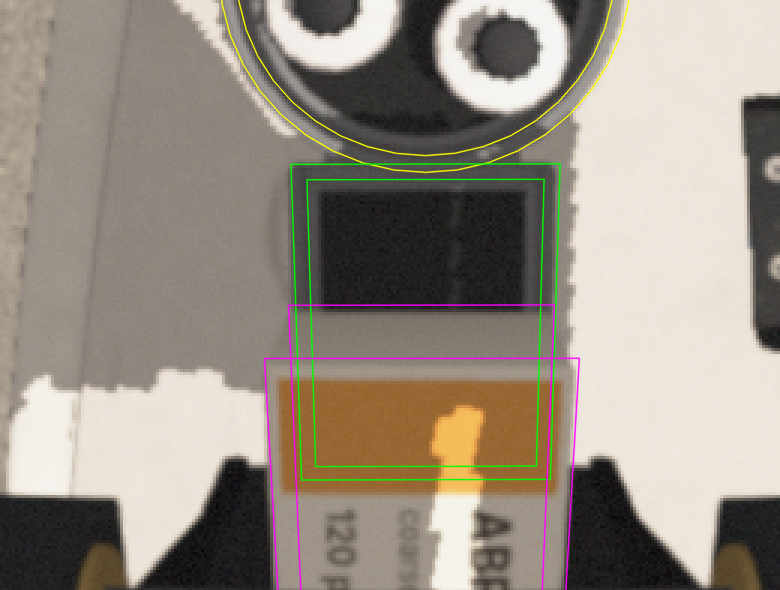

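The bay and carton both match the overlay to about 1 mm. Lowering.

```bash
python3 -m crank '[[[-1,1,15,0,0,0],[0,0,20,0,0,0],[0,0,15,0,0,0],[0,0,6,0,0,0],[0,0,0,0,0,0],[0,0,0,0,0,0]]]'
python3 go.py .4642 -.3044 .02 11
```

```text
time: 42.7
tool_pos: [0.4651, -0.3055, 0.0712]
ee_rot: [[-0.189, 0.982, -0.0], [0.982, 0.189, -0.0], [-0.0, -0.0, -1.0]]
contact_force: [0.8, -0.2, 0.2]
width: 0.0437
t 42.7 pos [ 0.4651 -0.3055  0.0712] phi 10.9 w 0.0437 F [ 0.8 -0.2  0.2] tilt [-0.0001 -0.0004] j6 -52
 tool shift mm [ 1.2 -0.7 51.2] turn [-0.     0.    -0.002]
```

```bash
python3 -m crank '[[[2,-1,10,0,0,0],[0,0,15,0,0,0],[0,0,12,0,0,0],[0,0,7,0,0,0],[0,0,3,0,0,0],[0,0,0,0,0,0],[0,0,0,0,0,0]]]'
python3 go.py .4642 -.3042 .02 11
```

```text
time: 43.58
tool_pos: [0.4641, -0.3039, 0.0214]
ee_rot: [[-0.189, 0.982, 0.001], [0.982, 0.189, -0.001], [-0.001, 0.0, -1.0]]
contact_force: [-0.4, 0.0, -1.1]
width: 0.0438
t 43.58 pos [ 0.4641 -0.3039  0.0214] phi 10.9 w 0.0438 F [-0.4  0.  -1.1] tilt [ 0.0007 -0.0011] j6 -52
 tool shift mm [-0.3  0.1  1.4] turn [ 0.     0.001 -0.002]
```

```bash
python3 -m crank '[[[0,0,1.5,0,0,0],[0,0,0.5,0,0,0],[0,0,0,0,0,0]]]'
python3 -m crank '[[[0,0,0,0,0,0],[0,0,0,0,0,0],[0,0,0,0,0,0]]]' 0.4
python3 -m crank '[[[0,0,-8,0,0,0],[0,0,-25,0,0,0],[0,0,-50,0,0,0],[0,0,-45,0,0,0],[0,0,-30,0,0,0],[0,0,0,0,0,0]]]'
python3 wl.py w15 carton_large
```

```text
time: 43.95
tool_pos: [0.4647, -0.3044, 0.0202]
ee_rot: [[-0.189, 0.982, 0.002], [0.982, 0.189, -0.002], [-0.003, 0.002, -1.0]]
contact_force: [0.9, -0.6, -0.4]
width: 0.0438
time: 44.32
tool_pos: [0.465, -0.3047, 0.0207]
ee_rot: [[-0.189, 0.982, 0.003], [0.982, 0.189, -0.003], [-0.003, 0.002, -1.0]]
contact_force: [-1.1, 0.6, -0.1]
width: 0.0595
time: 45.08
tool_pos: [0.4645, -0.3042, 0.1859]
ee_rot: [[-0.189, 0.982, 0.003], [0.982, 0.189, -0.004], [-0.004, 0.003, -1.0]]
contact_force: [0.1, -0.1, -0.5]
width: 0.0608
carton_large 0.92 [ 0.4659 -0.3068  0.0029]
```

View pics/w15.png

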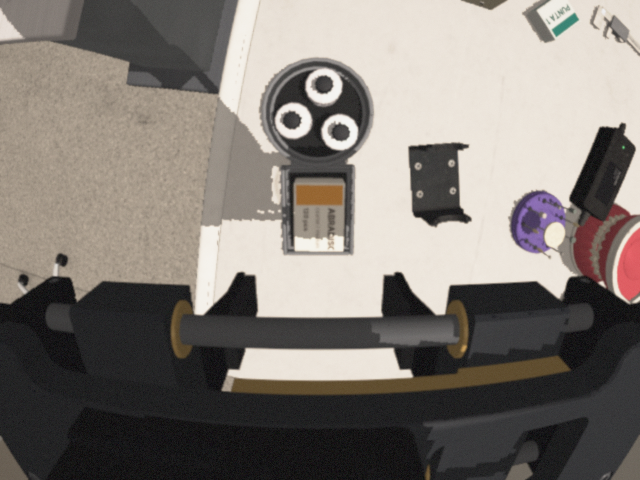

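The carton lies flat inside the bay (columns 293–345, rows 178–250), and the tins stand upright at (324,87), (293,120) and (339,130). I'll move the arm clear and check with the fixed cameras.

```bash
python3 -m crank '[[[25,-5,-10,0,0,0],[50,-10,-10,0,0,0],[55,-10,0,0,0,0],[55,-10,0,0,0,0],[50,-10,0,0,0,0],[40,-8,0,0,0,0],[20,0,0,0,0,0],[0,0,0,0,0,0],[0,0,0,0,0,0]]]'
python3 go.py 0.4 0 .2
python3 - <<'E'
from h import *
t=get_image('top'); s=get_image('side'); save(t,'t9')
a=np.ascontiguousarray(s['pixels'][:,:,::-1]); cv2.imwrite('pics/s9.png',cv2.resize(a,None,fx=1.25,fy=1.25))
cv2.imwrite('pics/s9z.png',cv2.resize(a[150:250,290:430],None,fx=5.5,fy=5.5,interpolation=3))
for n,p in(('t',t),('s',s)):
  for k in('tin_1','tin_tall','tin_wide','carton_large','carton_small'):
    for d in nets.pinpoint(k,p)[:3]: print(n,k,round(d['score'],2),np.round(d['position'],3))
E
```

```text
time: 46.3
tool_pos: [0.3432, -0.012, 0.1879]
ee_rot: [[-0.187, 0.982, -0.026], [0.982, 0.187, 0.014], [0.018, -0.023, -1.0]]
contact_force: [-0.5, 0.7, 0.7]
width: 0.0609
t 46.3 pos [ 0.3432 -0.012   0.1879] phi 10.8 w 0.0609 F [-0.5  0.7  0.7] tilt [-0.0261  0.0137] j6 -26
 tool shift mm [  1.3  57.8 -13.4] turn [-0.023 -0.018 -0.   ]
t tin_1 0.64 [ 0.424 -0.224  0.002]
t tin_1 0.44 [ 0.447 -0.196  0.005]
t tin_1 0.42 [ 0.467 -0.225  0.004]
t tin_tall 0.74 [ 0.558  0.138 -0.003]
t tin_tall 0.18 [ 0.451 -0.255 -0.001]
t tin_wide 0.82 [ 0.432  0.25  -0.004]
t tin_wide 0.61 [ 0.468 -0.306  0.003]
t tin_wide 0.15 [ 0.423 -0.224  0.002]
t carton_large 0.62 [ 0.467 -0.306 -0.   ]
t carton_small 0.81 [ 0.664 -0.046  0.002]
s tin_1 0.68 [ 0.465 -0.233  0.004]
s tin_1 0.65 [ 0.446 -0.197  0.004]
s tin_1 0.62 [ 0.432 -0.229  0.001]
s tin_tall 0.88 [ 0.558  0.136 -0.001]
s tin_wide 0.73 [ 0.43   0.251 -0.   ]
s tin_wide 0.58 [ 0.443 -0.194  0.004]
s carton_large 0.8 [ 0.468 -0.302  0.01 ]
s carton_small 0.95 [ 0.664 -0.049 -0.003]
```

View pics/s9z.png

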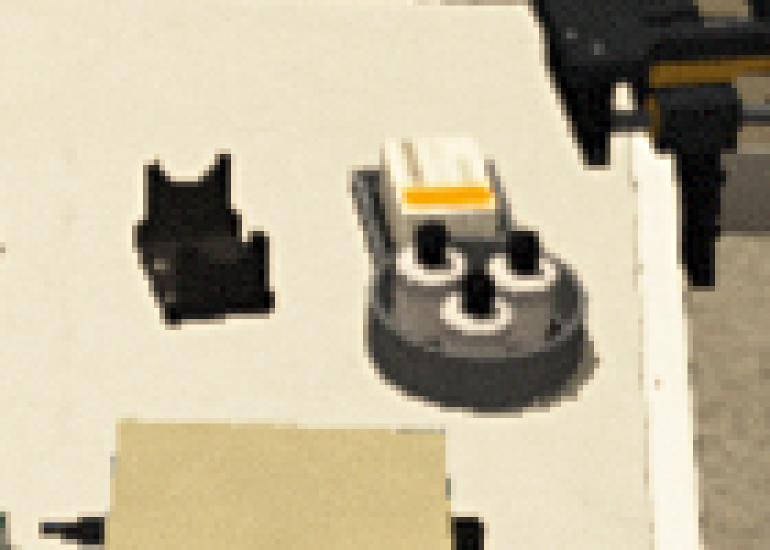

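View pics/t9.png

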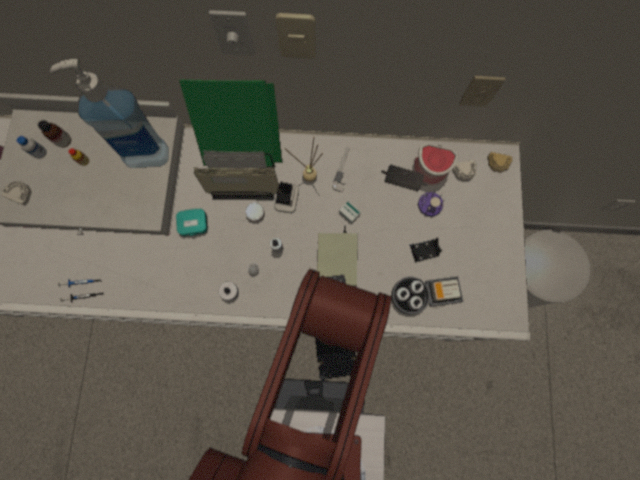

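Both views show the three tins upright in the well and the carton flat in the bay. The look-alikes haven't moved. The arm is clear, so I'm handing in.

```bash
python3 -m crank '[[[0,0,-10,0,0,0],[0,0,0,0,0,0],[0,0,0,0,0,0]]]'
python3 -c "
from station import job
print(job.sign_off())"
```

```text
time: 47.28
tool_pos: [0.3442, -0.012, 0.2]
ee_rot: [[-0.187, 0.982, -0.023], [0.982, 0.187, 0.013], [0.017, -0.021, -1.0]]
contact_force: [0.3, 0.1, 0.1]
width: 0.0609
the job is handed in; nothing more can be done
None
```

The caddy is packed. I stood the three small tins in the round well first, as a triangle, then laid the large carton in the oblong bay. I handed in at about 47 s of the 112 s allowed.

- **Packed items:** the last top and side pictures show all three tins upright in the well and the carton flat inside the bay walls.
- **Items left alone:** the tall tin, wide tin and small carton were still within 2–4 mm of where I first found them, which is within the networks' error.
- **Forces and clearance:** wrist force readings stayed within about 2 N. At hand-in the arm was clear of everything, with the gripper open and the TCP at z = 0.20 m.
- **Checks that disagreed:** the networks' position estimates for the packed items differed by up to about 8 mm between pictures. They also gave some false hits, such as "tin_wide" on the packed carton and on a small tin. The pictures themselves showed nothing wrong. Early on, the top-camera fit of the carton was poor, so I used the wrist and side cameras for that grasp.

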